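Set up the model under the swing gauge

ROBOT

A 6-joint arm with a two-finger parallel gripper is mounted at the origin on the work surface. World frame = base frame: x ahead of the robot, y to its left, z up, the work surface at z = 0. Lengths are in m, angles in degrees, forces in N, time in s.
With the tool pointing down it reaches from about 0.3 to 0.75 m from the base axis. Payload 8.5 kg.
Tool frame: the origin (TCP) lies at the very end of the fingers, on their centre line; the grasp point (between the pads) lies grasp_offset behind it (grasp_offset is the distance from the TCP to the grasp point, in m); x points along the fingers, z is the direction in which the jaws open and shut, and the axes are right-handed (so a half turn about x gives the same grasp; the last joint's range is limited). The gripper opens to 85 mm and grips with 20 to 120 N. Pads are 22 mm wide; open, the fingers measure 114 mm over their backs; the gripper's body (76 mm by 85 mm) begins 54 mm behind the grasp point. The pads swing forward as they close: fully open they stand 13 mm farther back than shut.
Start: joints at [55.789, 21.807, 74.336, -0, 83.858, -12.336], TCP at [0.205, 0.51, 0.231] pointing down, gripper open.
Joint ranges: [-178.18, 178.18], [-50.72, 133.34], [12.68, 142.11], [-81.47, 261.47], [9.98, 163.14], [-165.26, 165.26]. Speed limits (degrees/s): [136.94, 136.94, 180, 180, 180, 180].

INTERFACE

Orientations are given as a 3x3 rotation matrix whose columns are the frame's x, y, z axes.
In Python, from rig import observe, get_image, close_job, recognise, grasp_offset gives the robot as it stands.
- The arm moves only by the tool drive_tool, never from a script. Its argument "targets" is a list that holds one entry, the list of rows, each a list of 7 numbers: the shift along the tool's x, y, z in units of 50 mm (1.0 is 50 mm), then the turn, a rotation vector about the tool's x, y, z in rad, then the opening, from -1 (shut) to 1 (fully open), so that 0 is half open. A call has 1 to 5 rows; each row shifts and turns the commanded pose from where the row before left it, along the tool's axes as they then stand; what a row does not reach is not made up. A row lasts 1/10 s, in which the tool goes at most 50 mm and 8.59 degrees, less where a joint would pass 70% of its speed; a pose out of reach is approached as far as the arm can. A call is refused whole if a number of a shift passes 1 or a number of a turn 0.15, either way. A call with a gripper value outside its range is refused whole. The fingers move at their own pace and stop on an object; "force" is the grip in N (left out, the last holds). Time passes only in rows, so rows that do not move let the fingers close. It gives the time, the measured TCP pose, the force and the opening at its end, in the units of the state.
- observe(): the state, without advancing time (a new reading comes with each control period).
- get_image(name): name is "scene" or "top" or "wrist"; returns a dict with "image" (384x512x3 uint8, red, green, blue), "fx", "fy", "cx", "cy" (pixels), "k1" (the pictures are not rectified: a ray, as slopes to the right and down, at radius r is drawn at 1 + k1 r^2 times it, then the intrinsics apply), "rvec" (rotation vector, rad) and "tvec" (3), from world to camera coordinates, as OpenCV has them. Camera axes: x right, y down, z forward; pixel columns grow to the right and rows downward; lengths in m; the calibration is good to about 2 mm. A picture is of the moment at which its call begins. There is no depth.
- close_job(): hands the job in, once; it reports no verdict.
Trained networks look in a picture, given as the dict that the camera call returned (one of the last four; its "shot" number tells which), for a name from the list of things; names that differ only in an ending like _2 or _b are one class to them, and where a whole thing is asked for, a point or a joint stands for the part that bears it (a point fixed in the world has none). Each returns a list of dicts, best first, with "p" (0 to 1); they miss things now and then, are a little off and sometimes report something else, mostly with a low value. They report only what shows in the picture. A call takes as long as a camera call. They do not tell look-alikes from the thing itself.
- recognise(label, picture): "at" ([column, row] as shares, 0 to 1, of the picture: columns of its width, rows of its height, amid what is visible of it).
The state is a dict: "time_s": time; "q": joint angles; "qvel": joint speeds; "joint_efforts": joint torques, N m; "position": TCP position; "tool_rot": TCP orientation; "ft_force": force on the tool from outside, world axes, zero at the start; "wrist_torque": the same for the moment, N m; "grip_width": finger opening in m.
Only numpy, scipy, OpenCV 4.12 (cv2) and the standard library are available. Lean on these libraries where they do the work, as an engineer would, in place of code of your own. Each camera call takes 0.05 s, during which the arm holds its last target.

TASK

Set the plaster model up for measuring by pushing with a fingertip, picking nothing up: push the turntable's long arm round until it points straight at the gauge post, then push the gauge's swing arm in until its needle stands over the brass stud in the middle of the model. Keep the model standing in the middle of the turntable, leave the other things on the table where they are, and finish with the hand clear.

Things in the scene. Friction and masses are not known exactly. Their poses are not given: they have to be found in the camera images.
- turntable: Small sculptor's modelling turntable, fixed to the table. Origin on the table top, on the turning axis (z up). Round dark steel foot, 120 mm across; above it an aluminium disc, 150 mm across, from 40 to 52 mm above the table, which turns freely either way without stops, with a slight drag (about 1 N at 100 mm radius) and stays where it is left.
- disc (a joint): Angle of the disc and its long arm about the turntable's vertical axis, rad, counter-clockwise from above; 0 when the arm lies along the x axis of turntable. No stops; may read anything from about -1 to 7 (values 2 pi apart are the same direction).
- knob_top (a point): Top centre of the upright dark wood knob at the end of the disc's single long arm: 130 mm from the axis, 70 mm above the table. The knob is 18 mm across, from 40 to 70 mm above the table. The arm is a level round steel bar, 10 mm thick, its centre 46 mm above the table, running radially from the disc's rim (75 mm from the axis) to the knob: push on its side, best about 100 mm from the axis; nothing but flat metal up to 6 mm high lies below there.
- gauge: Fixed gauge stand round the turntable's foot. Origin on the table top on the turntable's axis; its x axis points from there to the gauge post, z up. Flat steel, at most 6 mm thick, out to the post; a 50 mm square, 16 mm high block under the post (from 165 to 215 mm from the axis).
- post (a point): Top centre of the gauge post (collar 26 mm across, its top 117 mm above the table), 185 mm from the turntable's axis. The post is 16 mm across and carries the swing arm on a vertical hinge through this point.
- swing (a joint): Angle of the gauge's swing arm about the post, rad: 0 when the arm points from the post straight at the turntable's axis; grows as it is swung outwards, clockwise from above. Parked at 1.1 to 1.6 at the start; stops at -0.8 and 1.9; slight drag (about 1 N at 100 mm), stays where it is left.
- needle (a point): Lower tip of the brass needle that hangs from the end of the swing arm, 185 mm from the post, 86 mm above the table (6 mm over the model's top). The swing arm is a level round steel bar, 10 mm thick, its centre 107 mm above the table, so it passes over the disc's knob and the model; push on its side, for instance 110 mm from the post.
- model: Loose stepped plaster block standing in the middle of the disc, any way round: foot 62 x 44 mm, 18 mm high, with a 40 x 30 mm step on it, 28 mm high in all, a flat brass stud 8 mm across at the top centre. Origin at the centre of its underside, 52 mm above the table. About 0.35 kg; turns with the disc.
- mallet: Bystander, loose: wooden mallet lying down, head 55 x 100 x 60 mm, handle 150 mm along -x from the head. Origin under the handle side of the head.
- batten: Bystander, loose: flat wooden batten 260 x 35 x 8 mm, long along its x. Origin under its centre.
- knife: Bystander, loose: wooden modelling knife lying flat, 180 mm long along its x, 16 mm wide, 10 mm high.
- jar: Bystander, loose: closed glass jar, 64 mm across, 75 mm high, upright. Origin under its centre.
- offcut: Bystander, loose: plaster offcut 50 x 35 x 30 mm. Origin under its centre.
- scraper: Bystander, loose: flat steel scraper with a dark wood handle, 155 mm long along its x, 50 mm wide, 14 mm high.
- cup: Bystander, loose: empty white cup, 70 mm across, 80 mm high, upright. Origin under its centre.
Things that resemble listed ones, but are neither listed nor needed, are in the scene too. Leave any blue or red look-alike of the model alone.

How it is judged:
By the outcome, as a careful person would: the job done as asked, in the order asked, and still so for the second after the job is handed in, with the robot touching nothing.
It also fails if it takes over 72 s, if anything falls off the work surface, if the arm or the gripper's body presses on something with over 40 N, if the wrist force passes 120 N, or if a joint passes its speed limit or range.

## Working session

There is one attempt and no reset: what is moved stays moved. The work goes in short steps, Python scripts to look and compute and a tool call to move; the robot and the scene stay as the last step left them, time stands still between calls to the robot, and variables do not carry over. Pictures are saved under pics/ and viewed, and the job is handed in when it is done.

Besides the shell and the picture viewer there is one more tool, called after "Emit:" as name([rows], argument=value, ...), one row to a line, values as JSON. drive_tool: Moves the arm, as the interface text tells. Its arguments: {"type":"object","properties":{"targets":{"type":"array"},"force":{"type":"number"}},"required":["targets"]}

```bash
mkdir -p pics; ls
cat > h.py <<'E'
import numpy as np, cv2
from rig import observe, get_image, close_job, recognise, grasp_offset
def save(p,n): cv2.imwrite('pics/'+n+'.png', p['image'][:,:,::-1])
def ray(p,uv):
    u,v=uv; x=(u-p['cx'])/p['fx']; y=(v-p['cy'])/p['fy']
    rd=np.hypot(x,y); r=rd
    for _ in range(30): r=rd/(1+p['k1']*r*r)
    s=r/rd if rd>0 else 1
    R=cv2.Rodrigues(np.array(p['rvec'],float))[0]; t=np.array(p['tvec'],float).ravel()
    return -R.T@t, R.T@np.array([x*s,y*s,1.])
def at_z(p,uv,z):
    c,d=ray(p,uv); return c+d*(z-c[2])/d[2]
def proj(p,X):
    R=cv2.Rodrigues(np.array(p['rvec'],float))[0]; t=np.array(p['tvec'],float).ravel()
    c=R@np.array(X,float)+t; x,y=c[:2]/c[2]; k=1+p['k1']*(x*x+y*y)
    return np.array([p['fx']*x*k+p['cx'],p['fy']*y*k+p['cy']])
def tri(obs):
    A=np.zeros((3,3));b=np.zeros(3)
    for p,uv in obs:
        c,d=ray(p,uv); d=d/np.linalg.norm(d); P=np.eye(3)-np.outer(d,d); A+=P;b+=P@c
    return np.linalg.solve(A,b)
def rec(l,p):
    return [(round(r['p'],2),np.round(np.array(r['at'])*[512,384],1)) for r in recognise(l,p)]
E
python3 - <<'E'
from h import *
np.set_printoptions(precision=4,suppress=True)
print(grasp_offset, observe())
for n in ['scene','top','wrist']:
    p=get_image(n); save(p,n+'0'); print(n,ray(p,(256,192)))
    for l in ['turntable','knob_top','post','needle','model','swing','disc','gauge']:
        print(l,rec(l,p)[:4])
E
```

```text
pics
0.0187 {'time_s': 0.0, 'q': array([ 55.7905,  21.8403,  74.386 ,   0.0002,  83.8586, -12.3366]), 'qvel': array([-0.0075, -0.1155,  0.0418,  0.0069, -0.0653, -0.0831]), 'joint_efforts': array([ -0.0026, -44.8478, -23.1269,  -0.0004,   0.0049,  -0.    ]), 'position': array([0.2047, 0.5101, 0.2307]), 'tool_rot': array([[-0.0008, -0.928 ,  0.3725],
       [-0.0012,  0.3725,  0.928 ],
       [-1.    ,  0.0003, -0.0014]]), 'ft_force': array([-0.2383,  0.0439,  0.0342]), 'wrist_torque': array([-0.0016,  0.0307, -0.0403]), 'grip_width': 0.0851257429103259}
scene (array([1.5314, 0.4019, 1.0757]), array([-0.6972, -0.2656, -0.6659]))
turntable [(0.85, array([225.8, 209. ]))]
knob_top [(0.72, array([223.9, 209. ]))]
post [(0.63, array([250.6, 225.2]))]
needle [(0.66, array([378.1, 233.6])), (0.54, array([270. , 217.1]))]
model [(0.77, array([226.4, 200.4])), (0.7, array([293.7, 214.9])), (0.66, array([278.5, 183.8])), (0.44, array([242.5, 178.2]))]
swing [(0.65, array([268.9, 225.4])), (0.2, array([183.1, 143.9]))]
disc [(0.9, array([222.7, 208.4])), (0.4, array([253.7, 230.9]))]
gauge [(0.7, array([254.9, 227.2]))]
top (array([ 0.3444, -0.0027,  1.2477]), array([ 0.1375, -0.0068, -0.9906]))
turntable [(0.85, array([274.6, 171.3])), (0.3, array([296.4, 126.9]))]
knob_top [(0.67, array([235.7, 153.1])), (0.57, array([277.6, 174.2]))]
post [(0.93, array([237.3, 152.4]))]
needle [(0.86, array([215.4, 160. ]))]
model [(0.79, array([277.3, 179.1])), (0.71, array([237.5, 248.7])), (0.66, array([211.9, 215.8])), (0.66, array([192.2, 173.1]))]
swing [(0.79, array([215.7, 154.1]))]
disc [(0.66, array([277.5, 170.2]))]
gauge []
wrist (array([0.1424, 0.5369, 0.3739]), array([ 0.2485, -0.097 , -0.9638]))
turntable []
knob_top []
post []
needle []
model [(0.66, array([105.9, 360.4]))]
swing []
disc []
gauge []
```

Run:
```python
import cv2
for n,(x0,y0,x1,y1) in {'scene0':(130,110,400,300),'top0':(130,80,370,270)}.items():
    im=cv2.imread(f'pics/{n}.png')[y0:y1,x0:x1]; cv2.imwrite(f'pics/{n}_c.png',cv2.resize(im,None,fx=2.9,fy=2.9,interpolation=cv2.INTER_CUBIC))
```

```text
(no output)
```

View pics/scene0.png

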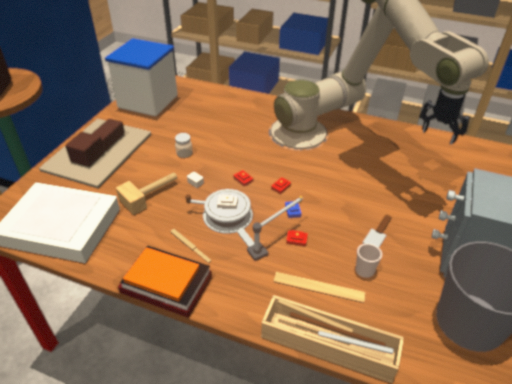

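View pics/top0.png

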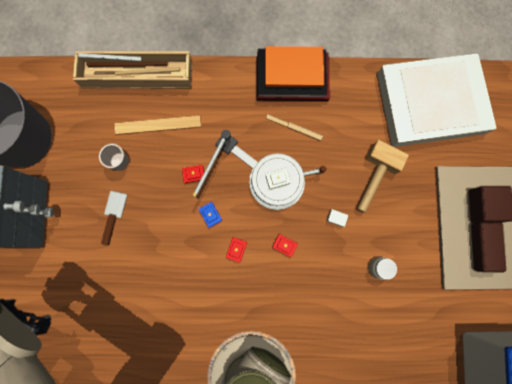

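```bash
sleep 1; ls -la pics
```

```text
total 1500
drwxr-xr-x 2 agent agent   4096 Dec  7 16:49 .
drwxr-xr-x 3 agent agent   4096 Dec  7 16:49 ..
-rw-r--r-- 1 agent agent 301870 Dec  7 16:49 scene0.png
-rw-r--r-- 1 agent agent 430167 Dec  7 16:49 scene0_c.png
-rw-r--r-- 1 agent agent 233344 Dec  7 16:49 top0.png
-rw-r--r-- 1 agent agent 316102 Dec  7 16:49 top0_c.png
-rw-r--r-- 1 agent agent 233745 Dec  7 16:49 wrist0.png
```

View pics/top0_c.png

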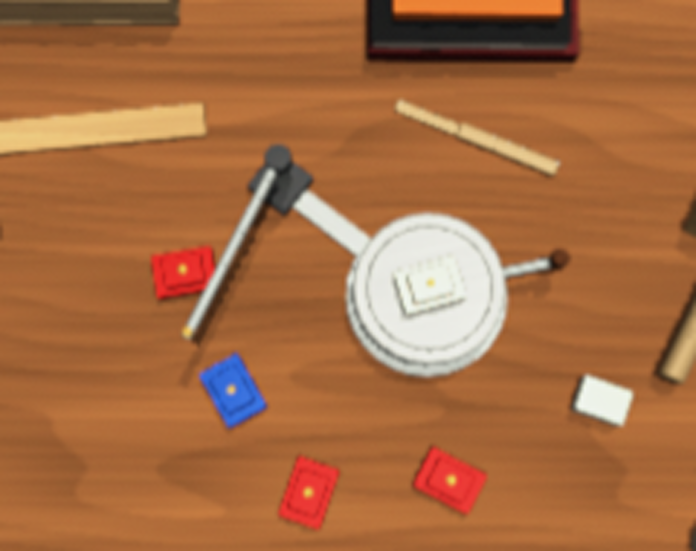

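View pics/scene0_c.png

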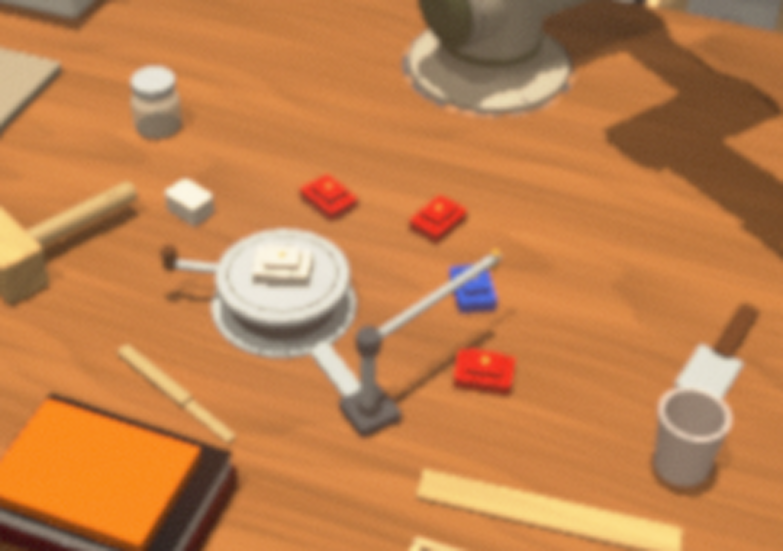

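The top view shows the turntable with the white model (stud at about (278,178)), the knob at (323,169), the post at (226,134) and the needle end at (195,194). The model look-alikes are red at (193,174), (237,249) and (285,246) and blue at (210,215). The white one on the disc is the real model. Next I triangulate.

```bash
cat > m.py <<'E'
from h import *
np.set_printoptions(precision=4,suppress=True)
E
python3 - <<'E'
from m import *
T=get_image('top');S=get_image('scene')
pts={'stud':((278.3,177.6),(227.6,198.3),.08),'post':((225.5,133.8),(256.9,225.9),.117),'armend':((194.8,194.1),(300.7,197.9),.107),'knob':((323.1,168.6),(187.9,197.2),.07)}
P={}
for k,(a,b,z) in pts.items():
    print(k,tri([(T,a),(S,b)]),at_z(T,a,z),at_z(S,b,z)); P[k]=(at_z(T,a,z)+at_z(S,b,z))/2
# disc ellipse centre
for nm,p in (('T',T),('S',S)):
    im=p['image'].astype(int); 
    hsv=cv2.cvtColor(p['image'],cv2.COLOR_RGB2HSV)
    print(nm)
o=P['stud']
for k in P: d=P[k]-o; print(k,np.hypot(*d[:2]),np.degrees(np.arctan2(d[1],d[0])))
d=P['armend']-P['post'];print(np.hypot(*d[:2]),np.degrees(np.arctan2(d[1],d[0])))
for l in ['mallet','batten','knife','jar','offcut','scraper','cup']:
    r=rec(l,T); print(l,r[:2], at_z(T,r[0][1],.02) if r else '')
E
```

```text
stud [ 0.5475 -0.0716  0.076 ] [ 0.5472 -0.0724  0.08  ] [ 0.5512 -0.0686  0.08  ]
post [0.6619 0.0743 0.1146] [0.6614 0.0737 0.117 ] [0.6639 0.0756 0.117 ]
armend [0.4952 0.1551 0.1108] [0.4961 0.1545 0.107 ] [0.4906 0.1552 0.107 ]
knob [ 0.5769 -0.2002  0.0617] [ 0.5755 -0.1992  0.07  ] [ 0.5847 -0.1948  0.07  ]
T
S
stud 0.0 0.0
post 0.18419344910976046 51.990012001922224
armend 0.23215910412294039 103.92835253258356
knob 0.13022412811936776 -76.29035450679977
0.18734598664200608 154.6517474483905
mallet [(0.63, array([380.8, 162.5])), (0.16, array([298.7, 127.5]))] [ 0.6048 -0.379   0.02  ]
batten [(0.55, array([157.4, 122.7])), (0.51, array([117.6, 155.6]))] [0.7217 0.2841 0.02  ]
knife [(0.77, array([297.3, 125.5]))] [ 0.7156 -0.1331  0.02  ]
jar [(0.75, array([381. , 272.1])), (0.52, array([276.9, 182.4]))] [ 0.2869 -0.3677  0.02  ]
offcut [(0.54, array([337.9, 216.6])), (0.36, array([380.8, 162.6]))] [ 0.4445 -0.2478  0.02  ]
scraper [(0.94, array([110.1, 212.1]))] [0.4536 0.4107 0.02  ]
cup [(0.75, array([116.9, 154.5]))] [0.6241 0.4001 0.02  ]
```

Emit:
drive_tool([
  [[0,0,0,0.148,0,0,-1],[0,0,0,0.148,0,0,-1],[0,0,0,0.148,0,0,-1],[0,0,0,0.148,0,0,-1],[0,0,0,0.148,0,0,-1]],
])

```text
time_s: 2.3
position: [0.2049, 0.5104, 0.2313]
tool_rot: [[-0.0, -0.429, 0.904], [-0.0, 0.904, 0.429], [-1.0, -0.0, -0.0]]
ft_force: [-0.5, -0.5, 0.1]
grip_width: 0.0122
```

Emit:
drive_tool([
  [[0,0,0,0.148,0,0,-1],[0,0,0,0.148,0,0,-1],[0,0,0,0.148,0,0,-1],[0,0,0,0,0,0,-1]],
])

```text
time_s: 2.7
position: [0.2049, 0.5104, 0.2313]
tool_rot: [[-0.0, -0.004, 1.0], [-0.0, 1.0, 0.004], [-1.0, -0.0, -0.0]]
ft_force: [0.8, 0.8, 0.0]
grip_width: 0.0001
```

Emit:
drive_tool([
  [[0,-0.8,0.35,0,0,0,-1],[0,-0.8,0.35,0,0,0,-1],[0,-0.8,0.35,0,0,0,-1],[0,-0.8,0.35,0,0,0,-1],[0,-0.8,0.35,0,0,0,-1]],
])

```text
time_s: 3.2
position: [0.2937, 0.3093, 0.2315]
tool_rot: [[0.001, -0.01, 1.0], [0.0, 1.0, 0.01], [-1.0, 0.0, 0.001]]
ft_force: [0.9, 0.2, -0.5]
grip_width: 0.0002
```

Emit:
drive_tool([
  [[0,-0.8,0.39,0,0,0,-1],[0,-0.8,0.39,0,0,0,-1],[0,-0.8,0.39,0,0,0,-1],[0,-0.8,0.39,0,0,0,-1],[0,-0.8,0.39,0,0,0,-1]],
])

```text
time_s: 3.7
position: [0.3924, 0.1095, 0.2316]
tool_rot: [[0.001, -0.01, 1.0], [0.0, 1.0, 0.01], [-1.0, 0.0, 0.001]]
ft_force: [0.5, 0.7, 0.2]
grip_width: -0.0001
```

Run:
```python
from m import *
W=get_image('wrist');save(W,'w1')
print(ray(W,(256,192)),observe()['position'])
for n,X in dict(stud=(.549,-.071,.08),post=(.663,.075,.117),knob=(.58,-.198,.07)).items(): print(n,proj(W,X))
```

```text
(array([0.3918, 0.1784, 0.3741]), array([ 0.0069, -0.2669, -0.9637])) [0.3954 0.1049 0.2315]
stud [369.2633 312.8528]
post [499.8367 222.594 ]
knob [373.7336 374.7591]
```

View pics/w1.png

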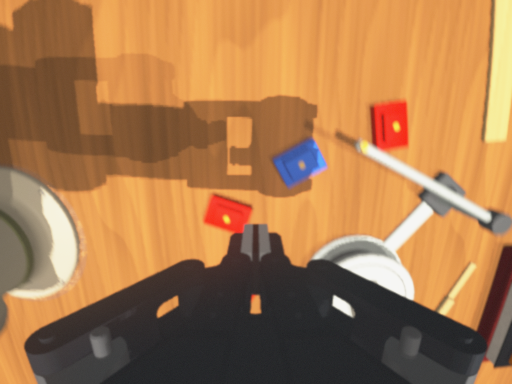

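Emit:
drive_tool([
  [[0,-0.9,0.4,0,0,0,-1],[0,-0.9,0.4,0,0,0,-1],[0,-0.9,0.4,0,0,0,-1],[0,-0.9,0.4,0,0,0,-1],[0,-0.9,0.4,0,0,0,-1]],
])

```text
time_s: 4.25
position: [0.4935, -0.1152, 0.2314]
tool_rot: [[0.0, -0.009, 1.0], [-0.0, 1.0, 0.009], [-1.0, -0.0, 0.0]]
ft_force: [-0.4, 1.2, -0.4]
grip_width: -0.0003
```

Emit:
drive_tool([
  [[0,-0.9,0.4,0,0,0,-1],[0,-0.5,0.4,0,0,0,-1],[0.5,0,0,0,0,0,-1],[0.5,0,0,0,0,0,-1],[0,0,0,0,0,0,-1]],
])

```text
time_s: 4.75
position: [0.5322, -0.1824, 0.1783]
tool_rot: [[-0.006, -0.008, 1.0], [0.003, 1.0, 0.008], [-1.0, 0.003, -0.006]]
ft_force: [0.8, 0.1, 0.1]
grip_width: -0.0001
```

Run:
```python
from m import *
print(observe()['position'])
for n in ['wrist','top','scene']:
    W=get_image(n);save(W,n+'2')
    if n!='wrist':
        im=W['image'][:,:,::-1]; u,v=map(int,proj(W,(.55,-.1,.05)))
        cv2.imwrite(f'pics/{n}2c.png',cv2.resize(im[v-70:v+70,u-90:u+90],None,fx=4,fy=4,interpolation=cv2.INTER_CUBIC)); print(n,u-90,v-70)
    for k,X in dict(stud=(.549,-.071,.08),post=(.663,.075,.117),knob=(.58,-.198,.07)).items(): print(k,proj(W,X))
```

```text
[ 0.5322 -0.1824  0.1783]
stud [276.7087  67.5436]
post [ 448.571  -148.5563]
knob [303.371  207.2817]
top 197 108
stud [277.8101 176.9727]
post [225.033  133.2137]
knob [322.6339 167.0194]
scene 129 132
stud [227.2016 197.6804]
post [256.8317 225.6272]
knob [187.6914 196.0454]
```

View pics/wrist2.png

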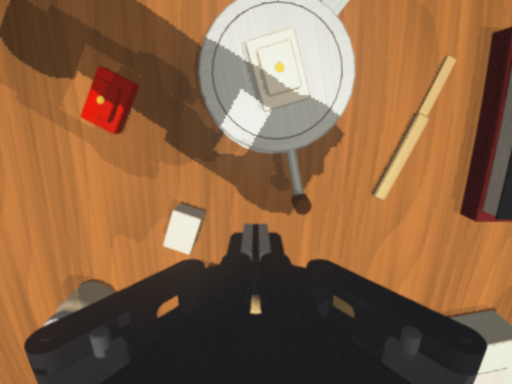

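View pics/scene2c.png

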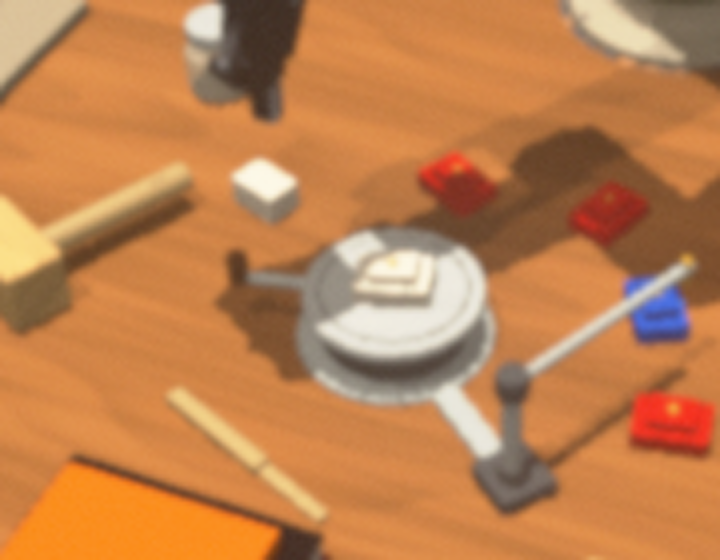

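View pics/top2c.png

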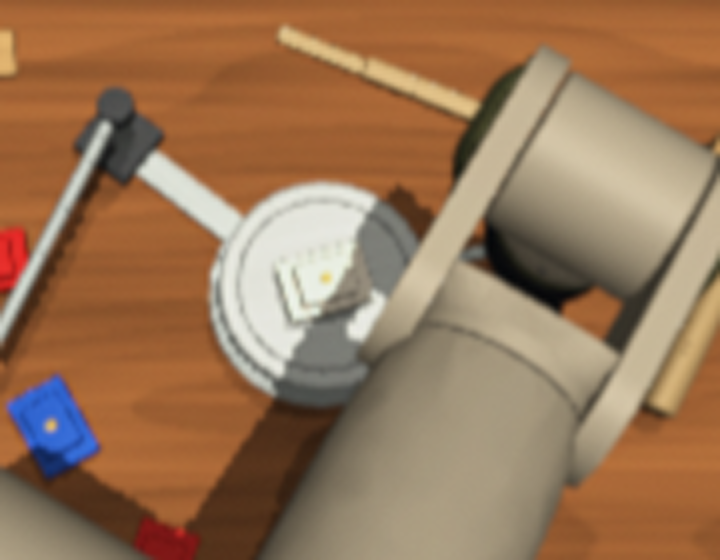

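Run:
```python
from m import *
W=get_image('wrist');T=get_image('top');S=get_image('scene')
s=at_z(W,(279,67),.08);k=at_z(W,(302,203),.07);o=at_z(W,(277.5,71.5),.052)
print(s,k,o,k-s,np.hypot(*(k-s)[:2]),np.degrees(np.arctan2(*(k-s)[1::-1])))
print(tri([(W,(279,67)),(S,(227.6,198.3)),(T,(278.3,177.6))]),tri([(W,(302,203)),(S,(187.9,197.2)),(T,(323.1,168.6))]))
# rim: fit disc centre by projecting circle in top
for p,n in((W,'w'),(T,'t')):
    im=p['image'][:,:,::-1].copy()
    for r in (.075,.13):
        pts=np.array([proj(p,(.5495+r*np.cos(a),-.0715+r*np.sin(a),.052 if r<.1 else .07)) for a in np.linspace(0,6.28,150)])
        cv2.polylines(im,[np.round(pts*16).astype(np.int32)],False,(255,0,255) if r<.1 else (0,255,0),1,shift=4)
    u,v=map(int,proj(p,(.55,-.1,.05))); u=max(u,100);v=max(v,75)
    cv2.imwrite(f'pics/rim_{n}.png',cv2.resize(im[v-75:v+75,u-100:u+100],None,fx=4,fy=4))
```

```text
[ 0.5538 -0.0709  0.08  ] [ 0.5817 -0.1962  0.07  ] [ 0.5548 -0.0701  0.052 ] [ 0.0279 -0.1253 -0.01  ] 0.12835390548718087 -77.4321593464556
[ 0.5504 -0.0709  0.0783] [ 0.5795 -0.1988  0.0642]
```

View pics/rim_w.png

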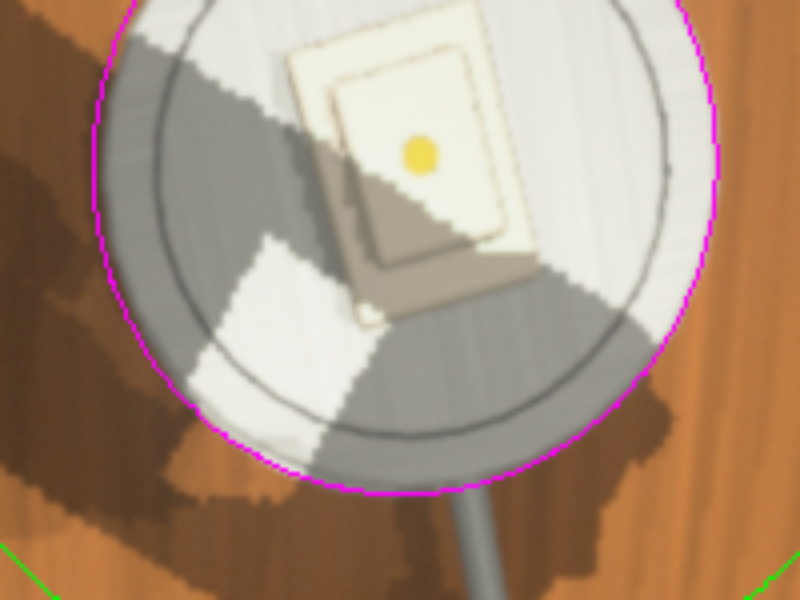

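View pics/rim_t.png

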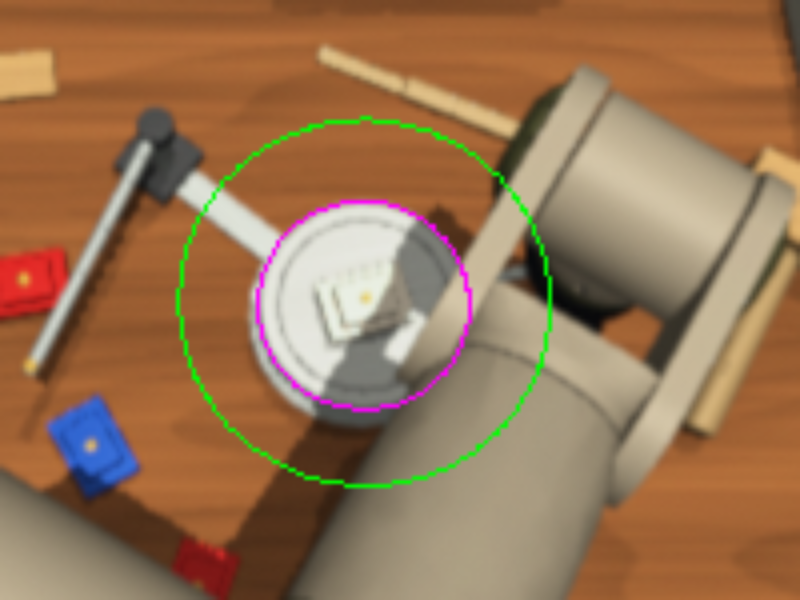

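```bash
cat > path.py <<'E'
import numpy as np
A=np.array([.551,-.071])
def fing(phi,r=.1):
    e=np.array([np.cos(phi),np.sin(phi)]);c=np.array([np.sin(phi),-np.cos(phi)])
    d=.005+.0145*abs(c[0])+.011*abs(c[1])
    return A+r*e+d*c
def clr(f):
    # min radius of box pts
    g=np.array([[f[0]+x,f[1]+y] for x in np.linspace(-.0145,.0145,9) for y in np.linspace(-.011,.011,9)])-A
    return np.hypot(*g.T).min()
E
python3 - <<'E'
from path import *
np.set_printoptions(precision=4,suppress=True)
for ph in list(range(-77,50,9))+[48,50,52]:
    f=fing(np.radians(ph)); print(ph,f,round(clr(f),4))
E
```

```text
-77 [ 0.5524 -0.1733] 0.0913
-68 [ 0.5675 -0.1722] 0.0902
-59 [ 0.5827 -0.1686] 0.0883
-50 [ 0.5975 -0.1625] 0.0866
-41 [ 0.6115 -0.1538] 0.0853
-32 [ 0.6241 -0.1427] 0.0844
-23 [ 0.6349 -0.1292] 0.084
-14 [ 0.6434 -0.1138] 0.0841
-5 [ 0.6491 -0.0969] 0.0849
4 [ 0.6519 -0.081 ] 0.0864
13 [ 0.6527 -0.067 ] 0.0872
22 [ 0.6514 -0.0527] 0.0863
31 [ 0.648  -0.0383] 0.0853
40 [ 0.6422 -0.0241] 0.0847
49 [ 0.6341 -0.0107] 0.0845
48 [ 0.6351 -0.0122] 0.0845
50 [ 0.633  -0.0093] 0.0845
52 [ 0.6308 -0.0065] 0.0845
```

Emit:
drive_tool([
  [[0.5,0.1,0.1,0,0,0,-1],[0.7,0.1,0,0,0,0,-1],[0.7,0,0,0,0,0,-1],[0.5,0,0,0,0,0,-1],[0.4,0,0,0,0,0,-1]],
])

```text
time_s: 5.55
position: [0.5384, -0.1728, 0.0405]
tool_rot: [[-0.0, -0.006, 1.0], [-0.0, 1.0, 0.006], [-1.0, -0.0, -0.0]]
ft_force: [0.5, -0.3, 0.7]
grip_width: 0.0003
```

Emit:
drive_tool([
  [[0.13,0,0,0,0,0,-1],[0,0,0.14,0,0,0,-1],[0,0,0.14,0,0,0,-1],[0,0.01,0.15,0,0,0,-1],[0,0.01,0.15,0,0,0,-1]],
])

```text
time_s: 6.05
position: [0.5683, -0.1718, 0.0357]
tool_rot: [[0.001, -0.005, 1.0], [-0.001, 1.0, 0.005], [-1.0, -0.001, 0.001]]
ft_force: [-1.1, 0.4, -0.4]
grip_width: -0.0005
```

Emit:
drive_tool([
  [[0,0.04,0.15,0,0,0,-1],[0,0.04,0.15,0,0,0,-1],[0,0.06,0.15,0,0,0,-1],[0,0.06,0.15,0,0,0,-1],[0,0,0,0,0,0,-1]],
])

```text
time_s: 6.55
position: [0.5984, -0.1612, 0.0348]
tool_rot: [[0.001, -0.006, 1.0], [-0.0, 1.0, 0.006], [-1.0, -0.0, 0.001]]
ft_force: [0.2, -0.6, 0.6]
grip_width: -0.0
```

Run:
```python
from m import *
print(observe()['position'],observe()['ft_force'])
W=get_image('wrist');save(W,'w3')
S=get_image('scene');cv2.imwrite('pics/s3c.png',cv2.resize(S['image'][132:272,129:309,::-1],None,fx=4,fy=4,interpolation=cv2.INTER_CUBIC))
```

```text
[ 0.5984 -0.1612  0.0348] [ 0.2188 -0.586   0.6215]
```

View pics/w3.png

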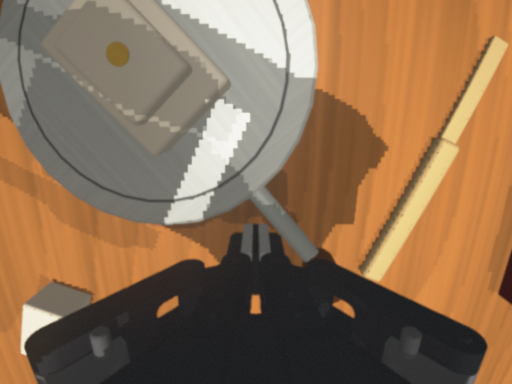

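View pics/s3c.png

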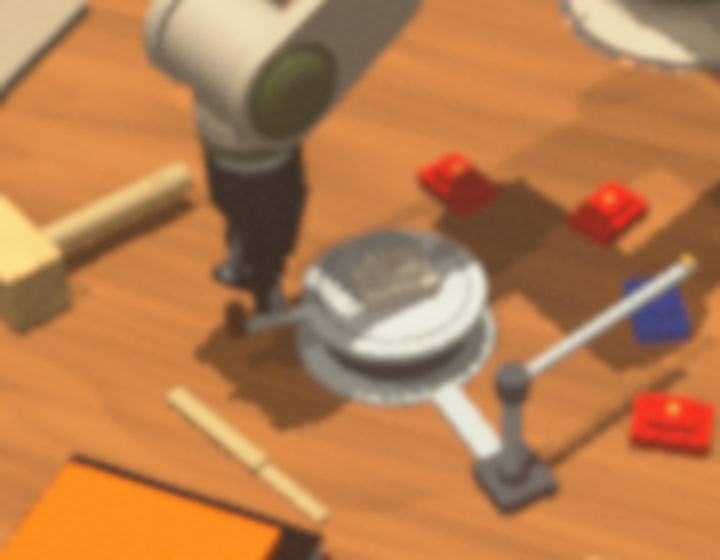

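Emit:
drive_tool([
  [[0,0.07,0.13,0,0,0,-1],[0,0.07,0.13,0,0,0,-1],[0,0.11,0.13,0,0,0,-1],[0,0.11,0.13,0,0,0,-1],[0,0.13,0.11,0,0,0,-1]],
])

```text
time_s: 7.15
position: [0.6292, -0.1365, 0.0348]
tool_rot: [[-0.0, -0.005, 1.0], [-0.0, 1.0, 0.005], [-1.0, -0.0, -0.0]]
ft_force: [-0.9, -0.8, -0.2]
grip_width: 0.0002
```

Emit:
drive_tool([
  [[0,0.14,0.11,0,0,0,-1],[0,0.15,0.09,0,0,0,-1],[0,0.15,0.08,0,0,0,-1],[0,0.17,0.06,0,0,0,-1],[0,0.17,0.06,0,0,0,-1]],
])

```text
time_s: 7.65
position: [0.6487, -0.0972, 0.0348]
tool_rot: [[-0.0, -0.005, 1.0], [-0.0, 1.0, 0.005], [-1.0, -0.0, -0.0]]
ft_force: [-0.8, -1.5, -0.4]
grip_width: -0.0
```

Emit:
drive_tool([
  [[0,0.16,0.03,0,0,0,-1],[0,0.16,0.03,0,0,0,-1],[0,0.14,0.01,0,0,0,-1],[0,0.14,0.01,0,0,0,-1],[0,0.14,-0.01,0,0,0,-1]],
])

```text
time_s: 8.15
position: [0.6519, -0.0604, 0.0349]
tool_rot: [[0.0, -0.005, 1.0], [-0.0, 1.0, 0.005], [-1.0, -0.0, 0.0]]
ft_force: [-0.9, -1.9, -0.5]
grip_width: 0.0
```

Emit:
drive_tool([
  [[0,0.14,-0.01,0,0,0,-1],[0,0.14,-0.03,0,0,0,-1],[0,0.14,-0.04,0,0,0,-1],[0,0.14,-0.06,0,0,0,-1],[0,0.1,-0.05,0,0,0,-1]],
])

```text
time_s: 8.65
position: [0.6418, -0.0272, 0.0348]
tool_rot: [[-0.0, -0.005, 1.0], [0.0, 1.0, 0.005], [-1.0, 0.0, -0.0]]
ft_force: [-0.2, -1.8, 0.2]
grip_width: 0.0
```

Run:
```python
from m import *
print(observe()['position'],observe()['ft_force'])
for n in ['scene','top','wrist']:
    p=get_image(n);
    if n=='wrist': save(p,'w4');continue
    u,v=map(int,proj(p,(.6,0,.07)));print(n,u,v)
    cv2.imwrite(f'pics/{n}4c.png',cv2.resize(p['image'][v-60:v+60,u-80:u+80,::-1],None,fx=4.5,fy=4.5,interpolation=cv2.INTER_CUBIC))
```

```text
[ 0.6418 -0.0272  0.0348] [-0.1544 -1.8034  0.2098]
scene 241 216
top 252 159
```

View pics/scene4c.png

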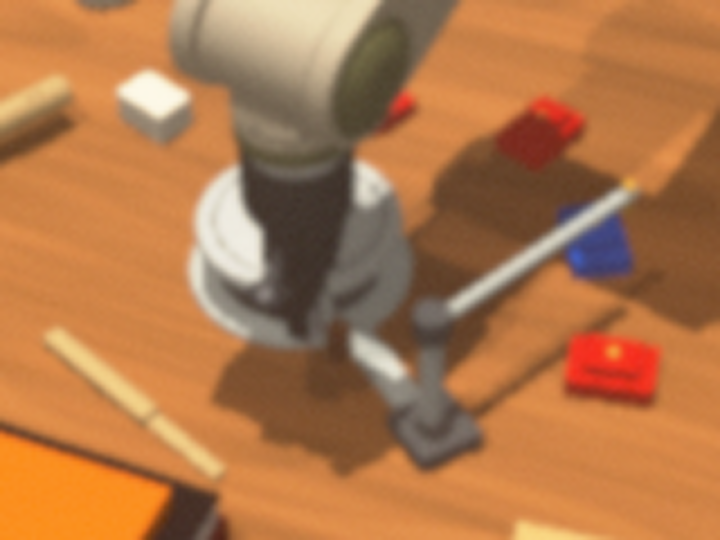

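View pics/top4c.png

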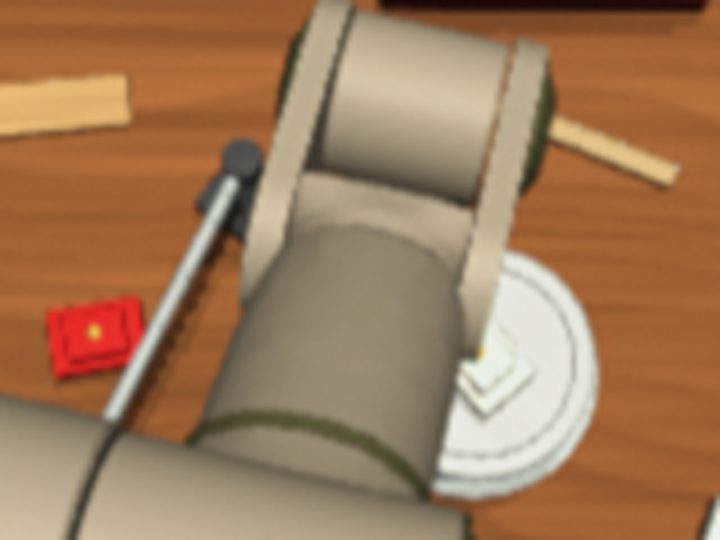

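View pics/w4.png

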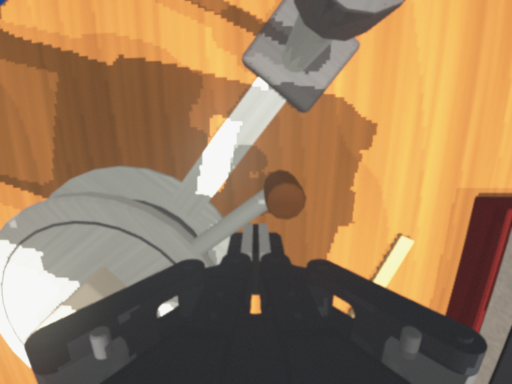

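Run:
```python
from m import *
W=get_image('wrist')
k=at_z(W,(287,194),.07); d=k[:2]-[.551,-.071]
print(k,np.hypot(*d),np.degrees(np.arctan2(d[1],d[0])))
print(rec('knob_top',W),rec('post',W))
```

```text
[0.6554 0.0108 0.07  ] 0.132623593046215 38.108951575982914
[(0.79, array([ 89.1, 242.2]))] [(0.87, array([261.7,  92.5]))]
```

Emit:
drive_tool([
  [[0,0.1,-0.05,0,0,0,-1],[0,0.1,-0.05,0,0,0,-1],[0,0.08,-0.05,0,0,0,-1],[0,0.06,-0.04,0,0,0,-1],[0,0,0,0,0,0,-1]],
])

```text
time_s: 9.45
position: [0.6322, -0.0103, 0.0349]
tool_rot: [[-0.0, -0.005, 1.0], [0.0, 1.0, 0.005], [-1.0, 0.0, -0.0]]
ft_force: [-0.4, -0.2, -0.3]
grip_width: -0.0
```

Run:
```python
from m import *
print(observe()['position'],observe()['ft_force'])
W=get_image('wrist');save(W,'w5')
```

```text
[ 0.6322 -0.0103  0.0349] [-0.4132 -0.2339 -0.3292]
```

View pics/w5.png

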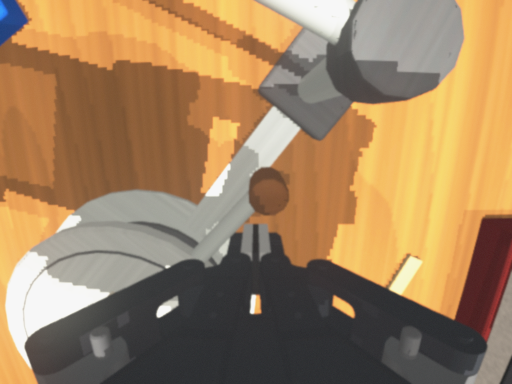

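Run:
```python
from m import *
W=get_image('wrist'); A=np.array([.551,-.071])
for n,uv,z in (('knob',(269,190),.07),('post',(404,44),.117),('strip',(287,120),.006)):
    k=at_z(W,uv,z); d=k[:2]-A
    print(n,k,np.hypot(*d),np.degrees(np.arctan2(d[1],d[0])))
im=W['image'][:,:,::-1].copy()
P=A+.185*np.array([np.cos(np.radians(52)),np.sin(np.radians(52))])
for r in (.013,): 
    pts=np.array([proj(W,(P[0]+r*np.cos(a),P[1]+r*np.sin(a),.117)) for a in np.linspace(0,6.28,60)])
    cv2.polylines(im,[np.round(pts).astype(np.int32)],False,(255,0,255),1)
for s in (-1,1):
  n=np.array([-np.sin(np.radians(52)),np.cos(np.radians(52))])*.025*s
  e=P-A;e/=np.linalg.norm(e)
  for (r,) in ((.165,),(.215,)):
    cv2.circle(im,tuple(np.round(proj(W,(*(A+e*r+n),.016))).astype(int)),2,(0,255,0),-1)
pts=[proj(W,(*(A+r*np.array([np.cos(np.radians(52)),np.sin(np.radians(52))])),.006)) for r in (.06,.165)]
cv2.line(im,*[tuple(np.round(q).astype(int)) for q in pts],(255,255,0),1)
pts=[proj(W,(*(A+r*np.array([np.cos(np.radians(52)),np.sin(np.radians(52))])),.07)) for r in (.12,.14)]
cv2.line(im,*[tuple(np.round(q).astype(int)) for q in pts],(255,0,0),1)
cv2.imwrite('pics/w5o.png',im[:260])
```

```text
knob [0.6381 0.0294 0.07  ] 0.13294900138777185 49.04741002365234
post [0.6636 0.0742 0.117 ] 0.1837355357782441 52.22134119826876
strip [0.6521 0.0576 0.006 ] 0.16360288732050055 51.84511499313827
```

View pics/w5o.png

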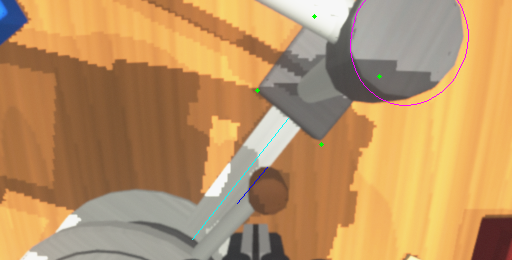

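Emit:
drive_tool([
  [[0,0.045,-0.033,0,0,0,-1],[0,0.04,-0.03,0,0,0,-1],[0,0,0,0,0,0,-1],[0,0,0,0,0,0,-1]],
])

```text
time_s: 9.95
position: [0.6293, -0.0066, 0.0348]
tool_rot: [[-0.0, -0.005, 1.0], [0.0, 1.0, 0.005], [-1.0, 0.0, -0.0]]
ft_force: [0.3, -0.2, 0.9]
grip_width: -0.0
```

Run:
```python
from m import *
print(observe()['position'],observe()['ft_force'])
W=get_image('wrist');save(W,'w6')
cv2.imwrite('pics/w6c.png',cv2.resize(W['image'][0:240,200:500,::-1],None,fx=2.4,fy=2.4,interpolation=cv2.INTER_CUBIC))
```

```text
[ 0.6293 -0.0066  0.0348] [ 0.3114 -0.2113  0.9085]
```

View pics/w6c.png

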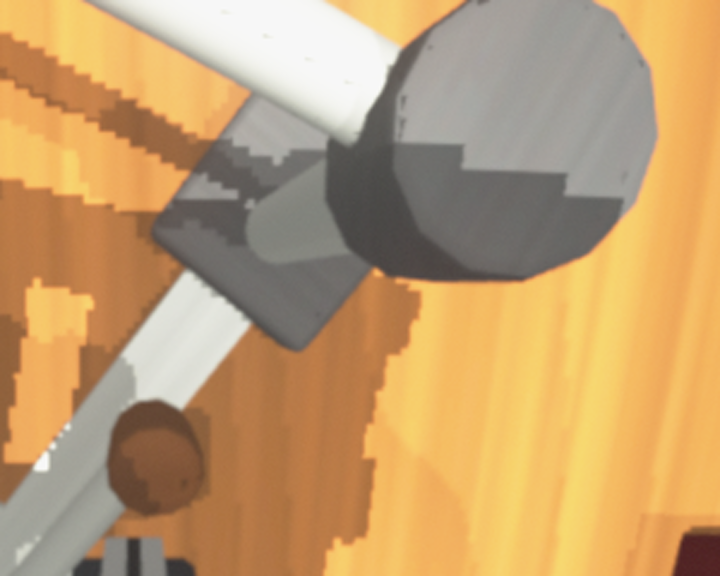

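Emit:
drive_tool([
  [[0,-0.2,0.25,0,0,0,-1],[-0.3,-0.1,0.1,0,0,0,-1],[-0.8,-0.4,0,0,0,0,-1],[-0.9,-0.5,-0.3,0,0,0,-1],[-0.9,-0.8,-0.5,0,0,0,-1]],
])

```text
time_s: 10.5
position: [0.6143, -0.096, 0.1683]
tool_rot: [[0.002, -0.006, 1.0], [-0.0, 1.0, 0.006], [-1.0, -0.0, 0.002]]
ft_force: [-0.0, -1.1, -0.3]
grip_width: 0.0002
```

Emit:
drive_tool([
  [[-0.7,-0.8,-0.5,0,0,0,-1],[0,-0.8,-0.4,0,0,0,-1],[0,-0.3,0,0,0,0,-1],[0,0,0,0,0,0,-1]],
])

```text
time_s: 10.9
position: [0.573, -0.1869, 0.1958]
tool_rot: [[-0.0, -0.002, 1.0], [0.0, 1.0, 0.002], [-1.0, 0.0, -0.0]]
ft_force: [-0.4, 0.4, 0.3]
grip_width: 0.0001
```

Run:
```python
from m import *
print(observe()['position'],observe()['ft_force'])
W=get_image('wrist');save(W,'w7')
S=get_image('scene');T=get_image('top')
A=np.array([.551,-.071])
for n,p in (('scene',S),('top',T)):
    u,v=map(int,proj(p,(.59,-.03,.07)));print(n,u-80,v-60)
    cv2.imwrite(f'pics/{n}7c.png',cv2.resize(p['image'][v-60:v+60,u-80:u+80,::-1],None,fx=4.5,fy=4.5,interpolation=cv2.INTER_CUBIC))
for n in ('knob_top','post','model','needle'): print(n,rec(n,T)[:3],rec(n,S)[:3])
```

```text
[ 0.573  -0.1869  0.1958] [-0.3552  0.4315  0.3468]
scene 153 151
top 182 103
knob_top [(0.57, array([265.2, 174.4]))] [(0.93, array([229.6, 210. ]))]
post [(0.85, array([230.1, 152.9]))] [(0.87, array([253.7, 229. ])), (0.41, array([133.6, 193.2]))]
model [(0.74, array([153. , 125.6])), (0.72, array([193.3, 172.6])), (0.49, array([211.5, 213.5]))] [(0.83, array([227. , 203.2])), (0.74, array([294.1, 212.7])), (0.71, array([298.3, 238.8]))]
needle [(0.84, array([215.4, 158.9]))] [(0.56, array([263.8, 221.8]))]
```

View pics/w7.png

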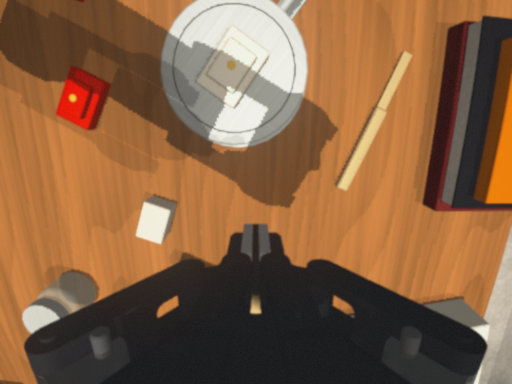

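View pics/scene7c.png

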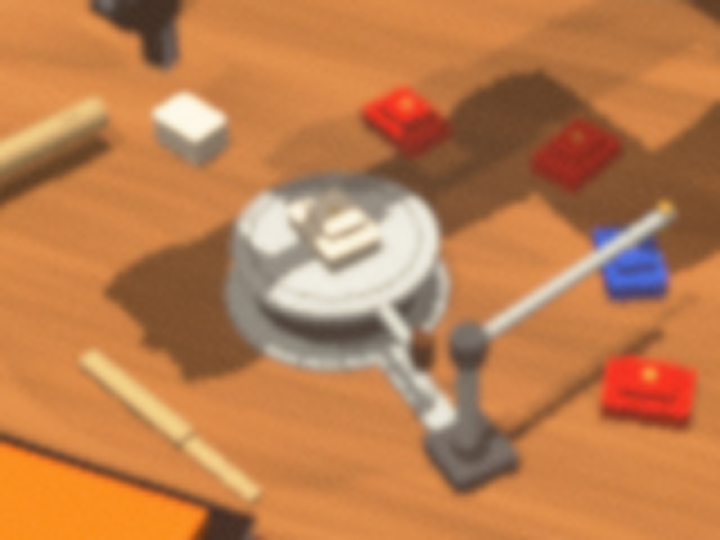

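View pics/top7c.png

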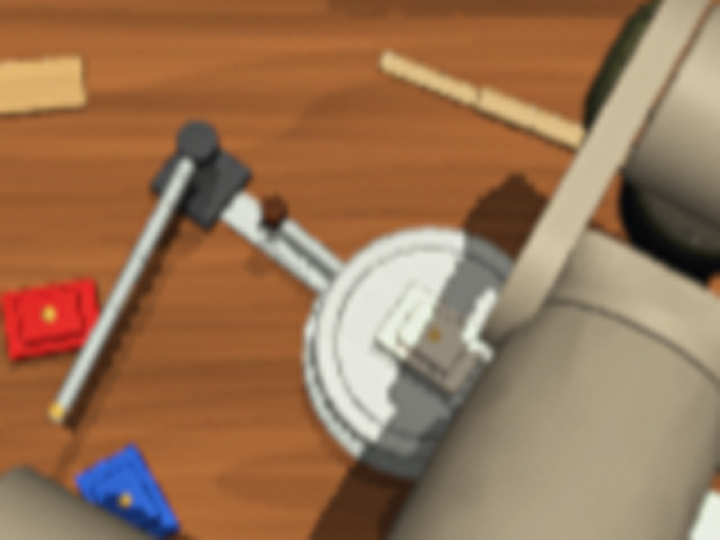

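Run:
```python
from m import *
S=get_image('scene');T=get_image('top')
def a(v):return np.degrees(np.arctan2(v[1],v[0])),np.hypot(v[0],v[1])
for p,s,k,o in ((T,(278,177.4),(242.9,150.1),(225.8,133.9)),(S,(227,197.2),(246.8,227.2),(256.8,225.4))):
    s=at_z(p,s,.08);k=at_z(p,k,.07);o=at_z(p,o,.117)
    print(s,k,o,a(k-s),a(o-s))
```

```text
[ 0.5478 -0.0715  0.08  ] [0.6273 0.0269 0.07  ] [0.6611 0.0729 0.117 ] (np.float64(51.084056150460505), np.float64(0.12650758131224363)) (np.float64(51.886255033700834), np.float64(0.18352750260381434))
[ 0.5472 -0.0725  0.08  ] [0.6379 0.0332 0.07  ] [0.6622 0.0746 0.117 ] (np.float64(49.35197367401896), np.float64(0.1393405988749498)) (np.float64(51.97814382572754), np.float64(0.18674677122694186))
```

Emit:
drive_tool([
  [[-0.6,0.6,0.25,0,0,0,-1],[-0.5,0.6,0.25,0,0,0,-1],[0,0.6,0.2,0,0,0,-1],[0,0.5,0.1,0,0,0,-1],[0,0,0,0,0,0,-1]],
])

```text
time_s: 12.05
position: [0.6131, -0.067, 0.2512]
tool_rot: [[0.0, -0.009, 1.0], [0.001, 1.0, 0.009], [-1.0, 0.001, 0.0]]
ft_force: [0.1, -0.8, -0.6]
grip_width: -0.0003
```

Run:
```python
from m import *
print(observe()['position'],observe()['ft_force'])
W=get_image('wrist');save(W,'w8')
cv2.imwrite('pics/w8c.png',cv2.resize(W['image'][0:250,150:450,::-1],None,fx=2.4,fy=2.4,interpolation=cv2.INTER_CUBIC))
```

```text
[ 0.6131 -0.067   0.2512] [ 0.0739 -0.8376 -0.6181]
```

View pics/w8.png

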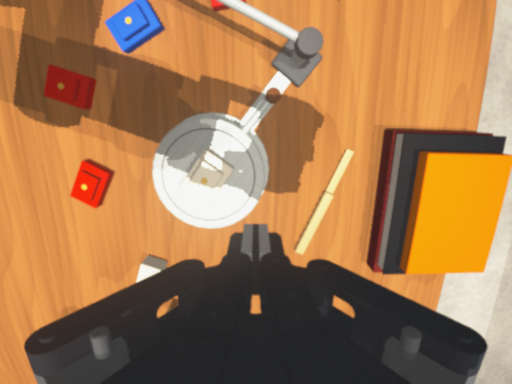

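View pics/w8c.png

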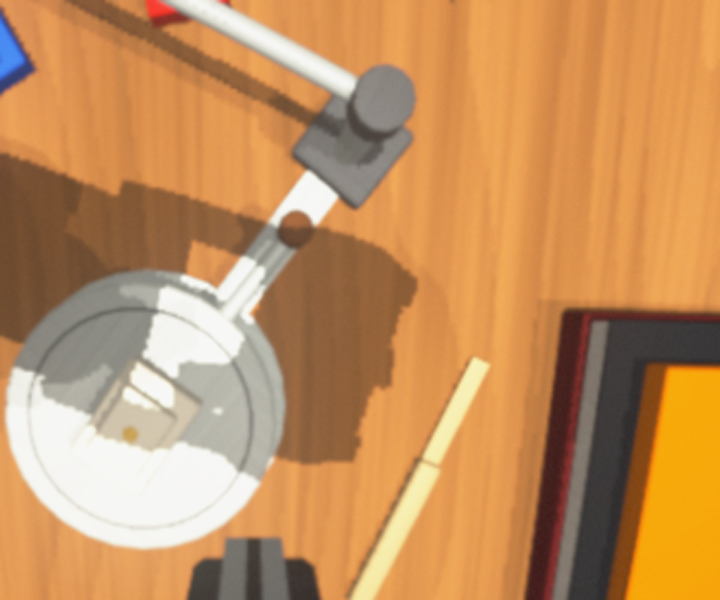

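Run:
```python
from m import *
W=get_image('wrist')
def a(v):return np.degrees(np.arctan2(v[1],v[0])),np.hypot(v[0],v[1])
o=at_z(W,(210.8,170),.052);s=at_z(W,(204.2,180.8),.08);k=at_z(W,(273.3,95.4),.07);p=at_z(W,(310,41.3),.117)
print(o,s,k,p);
for q in(o,s): print(a(k-q),a(p-q))
print(a((s-o)))
im=W['image'][:,:,::-1].copy()
def circ(c,r,z,col):
    pts=np.array([proj(W,(c[0]+r*np.cos(t),c[1]+r*np.sin(t),z)) for t in np.linspace(0,6.29,80)])
    cv2.polylines(big,[np.round(pts*4*16).astype(np.int32)-np.array([150*64,0])],False,col,1,shift=4)
big=cv2.resize(im[0:250,150:350],None,fx=4,fy=4,interpolation=cv2.INTER_CUBIC)
circ(o,.075,.052,(255,0,255));circ(s,.004,.08,(255,0,0));circ(k,.009,.07,(0,255,0));circ(p,.013,.117,(0,255,255))
cv2.imwrite('pics/w8o.png',cv2.resize(big,(480,600),interpolation=cv2.INTER_AREA))
```

```text
[ 0.5551 -0.0651  0.052 ] [ 0.5513 -0.0731  0.08  ] [0.6333 0.0266 0.07  ] [0.6641 0.0728 0.117 ]
(np.float64(49.575775416703074), np.float64(0.12049667015980277)) (np.float64(51.69419368360286), np.float64(0.17576280244747133))
(np.float64(50.59505484851935), np.float64(0.12906696991424377)) (np.float64(52.308896091522946), np.float64(0.18440231834899803))
(np.float64(-115.39284481174096), np.float64(0.00885278445225776))
```

View pics/w8o.png

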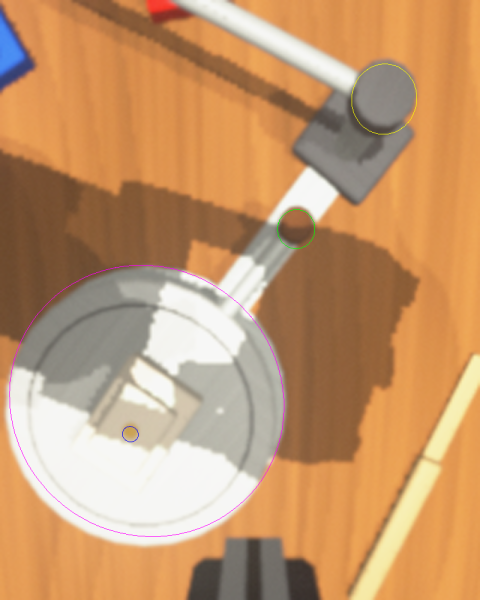

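Run:
```python
from m import *
W=get_image('wrist');save(W,'w8b')
g=cv2.cvtColor(W['image'],cv2.COLOR_RGB2GRAY)
def a(v):return np.degrees(np.arctan2(v[1],v[0])),np.hypot(v[0],v[1])
# ring: search for best centre/radius at z=.052 with dark ring response
from scipy.ndimage import map_coordinates
from scipy.optimize import minimize
gs=cv2.GaussianBlur(g.astype(np.float32),(0,0),.7)
th=np.linspace(0,2*np.pi,240,endpoint=False)
def samp(c,r):
    pts=np.array([proj(W,(c[0]+r*np.cos(t),c[1]+r*np.sin(t),.052)) for t in th]); return map_coordinates(gs,[pts[:,1],pts[:,0]],order=1)
def cost(v):
    c=v[:2]/1000;r=v[2]/1000
    # dark line contrast, robust
    d=samp(c,r)-.5*(samp(c,r+.003)+samp(c,r-.003)); return np.mean(np.clip(d,-15,15))
best=min(((cost((x,y,r)),x,y,r) for x in range(547,560,2) for y in range(-77,-60,2) for r in (58,59,60,61,62)))
print(best); res=minimize(cost,best[1:],method='Nelder-Mead',options=dict(initial_simplex=[np.array(best[1:])+d for d in ([0,0,0],[1,0,0],[0,1,0],[0,0,1])]));print(res.x,res.fun)
o=np.append(res.x[:2]/1000,.052)
s=at_z(W,(204.2,180.8),.08);k=at_z(W,(273.3,95.4),.07);p=at_z(W,(309.5,41.5),.117)
print(a(k-o),a(p-o),s-o)
big=cv2.resize(W['image'][100:250,140:290,::-1],None,fx=4,fy=4,interpolation=cv2.INTER_CUBIC);cv2.imwrite('pics/w8m.png',big)
```

```text
Traceback (most recent call last):
TypeError: unsupported operand type(s) for /: 'tuple' and 'int'
```

```bash
cat > ring.py <<'E'
from m import *
from scipy.ndimage import map_coordinates
from scipy.optimize import minimize
def a(v):return np.degrees(np.arctan2(v[1],v[0])),np.hypot(v[0],v[1])
th=np.linspace(0,2*np.pi,240,endpoint=False)
def ring(W,lo=(547,-77),hi=(560,-60)):
    gs=cv2.GaussianBlur(cv2.cvtColor(W['image'],cv2.COLOR_RGB2GRAY).astype(np.float32),(0,0),.7)
    def samp(c,r):
        pts=np.array([proj(W,(c[0]+r*np.cos(t),c[1]+r*np.sin(t),.052)) for t in th]); return map_coordinates(gs,[pts[:,1],pts[:,0]],order=1)
    def cost(v):
        v=np.array(v,float); c=v[:2]/1000;r=v[2]/1000
        d=samp(c,r)-.5*(samp(c,r+.003)+samp(c,r-.003)); return np.mean(np.clip(d,-15,15))
    best=min(((cost((x,y,r)),x,y,r) for x in range(lo[0],hi[0],2) for y in range(lo[1],hi[1],2) for r in (58,59,60,61,62)))
    res=minimize(cost,best[1:],method='Nelder-Mead',options=dict(initial_simplex=[np.array(best[1:])+d for d in ([0,0,0],[1,0,0],[0,1,0],[0,0,1])]))
    print(best,res.x,res.fun); return np.append(res.x[:2]/1000,.052)
E
python3 - <<'E'
from ring import *
W=get_image('wrist'); o=ring(W)
s=at_z(W,(204.2,180.8),.08);k=at_z(W,(273.3,95.4),.07);p=at_z(W,(309.5,41.5),.117)
print(a(k-o),a(p-o),s-o)
cv2.imwrite('pics/w8m.png',cv2.resize(W['image'][100:250,140:290,::-1],None,fx=4,fy=4,interpolation=cv2.INTER_CUBIC))
E
```

```text
(np.float32(-12.67549), 551, -71, 61) [551.1613 -70.9837  61.1913] -12.77109146118164
(np.float64(49.40723672427627), np.float64(0.12610301205667054)) (np.float64(51.54647230989081), np.float64(0.18090380099689038)) [-0.0001 -0.0037  0.028 ]
```

View pics/w8m.png

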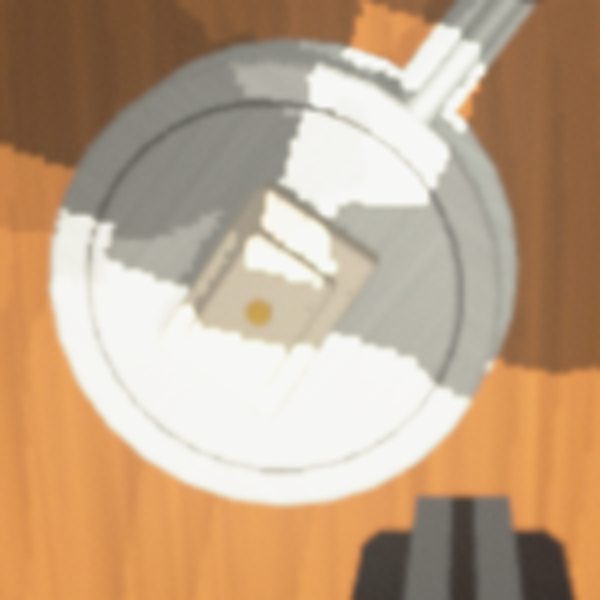

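Run:
```python
from ring import *
W=get_image('wrist')
A=np.array([.5512,-.0710])
big=cv2.resize(W['image'][10:130,230:350,::-1],None,fx=5,fy=5,interpolation=cv2.INTER_CUBIC)
def circ(c,r,z,col):
    pts=np.array([proj(W,(c[0]+r*np.cos(t),c[1]+r*np.sin(t),z)) for t in np.linspace(0,6.29,80)])
    cv2.polylines(big,[np.round(((pts-[230,10]+.5)*5-.5)*16).astype(np.int32)],False,col,1,shift=4)
def P(r,d): return A+r*np.array([np.cos(np.radians(d)),np.sin(np.radians(d))])
circ(P(.13,52),.009,.07,(0,255,0));circ(P(.13,50),.009,.07,(255,255,0))
circ(P(.185,52),.013,.117,(0,255,255))
cv2.imwrite('pics/w8p.png',big)
```

```text
(no output)
```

View pics/w8p.png

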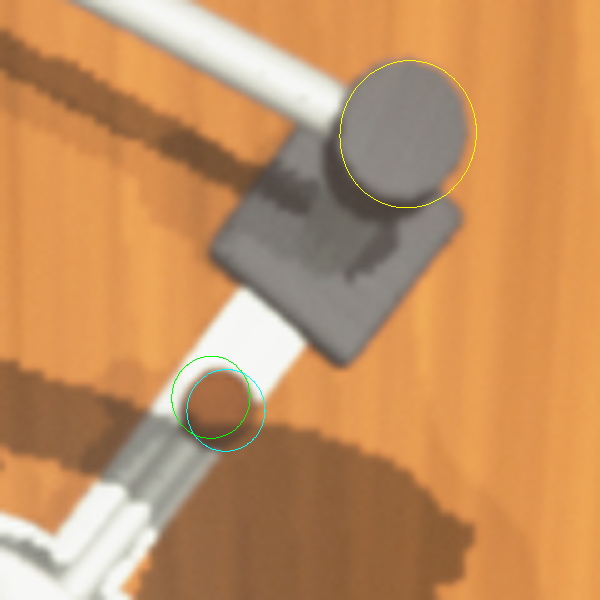

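Emit:
drive_tool([
  [[0.6,0.5,0.4,0,0,0,-1],[0.9,0.45,0.26,0,0,0,-1],[0.9,0,0,0,0,0,-1],[0.9,0,0,0,0,0,-1],[0.9,0,0,0,0,0,-1]],
])

```text
time_s: 12.8
position: [0.6449, -0.0239, 0.0412]
tool_rot: [[0.0, -0.004, 1.0], [-0.0, 1.0, 0.004], [-1.0, -0.0, 0.0]]
ft_force: [0.5, -0.1, 0.3]
grip_width: 0.0
```

Emit:
drive_tool([
  [[0.1,0,0,0,0,0,-1],[0,0,0,0,0,0,-1]],
])

```text
time_s: 13.0
position: [0.6451, -0.0238, 0.0379]
tool_rot: [[-0.001, -0.004, 1.0], [0.0, 1.0, 0.004], [-1.0, 0.0, -0.001]]
ft_force: [-0.2, -0.7, 0.0]
grip_width: -0.0002
```

Emit:
drive_tool([
  [[0.05,0.12,-0.11,0,0,0,-1],[0,0.1,-0.09,0,0,0,-1],[0,0.08,-0.07,0,0,0,-1],[0,0.08,-0.07,0,0,0,-1],[0,0,0,0,0,0,-1]],
])

```text
time_s: 13.5
position: [0.6277, -0.0035, 0.036]
tool_rot: [[0.001, -0.006, 1.0], [-0.0, 1.0, 0.006], [-1.0, -0.0, 0.001]]
ft_force: [-0.1, 0.5, -0.6]
grip_width: 0.0001
```

Emit:
drive_tool([
  [[0,0,0,0,0,0,-1],[0,-0.2,0.2,0,0,0,-1],[-0.7,-0.2,0.1,0,0,0,-1],[-0.9,-0.2,0,0,0,0,-1],[-0.9,-0.2,-0.2,0,0,0,-1]],
])

```text
time_s: 14.0
position: [0.6335, -0.0447, 0.1614]
tool_rot: [[-0.0, -0.005, 1.0], [0.0, 1.0, 0.005], [-1.0, 0.0, -0.0]]
ft_force: [0.4, 0.3, -0.3]
grip_width: -0.0001
```

Emit:
drive_tool([
  [[-0.9,-0.2,-0.3,0,0,0,-1],[-0.9,-0.3,-0.2,0,0,0,-1],[0,0,0,0,0,0,-1]],
])

```text
time_s: 14.3
position: [0.6092, -0.0713, 0.2573]
tool_rot: [[0.012, -0.003, 1.0], [-0.004, 1.0, 0.003], [-1.0, -0.004, 0.012]]
ft_force: [0.8, 0.4, 0.4]
grip_width: 0.0001
```

```bash
cat > ov.py <<'E'
from ring import *
print(observe()['position'],observe()['ft_force'])
W=get_image('wrist');save(W,'w9')
o=ring(W); A=o[:2]
u0,v0=np.round(proj(W,(A[0]+.1,A[1]+.09,.09))).astype(int)-60; u0=max(u0,0);v0=max(v0,0); print(u0,v0)
big=cv2.resize(W['image'][v0:v0+120,u0:u0+120,::-1],None,fx=5,fy=5,interpolation=cv2.INTER_CUBIC)
def circ(c,r,z,col):
    pts=np.array([proj(W,(c[0]+r*np.cos(t),c[1]+r*np.sin(t),z)) for t in np.linspace(0,6.29,80)])
    cv2.polylines(big,[np.round(((pts-[u0,v0]+.5)*5-.5)*16).astype(np.int32)],False,col,1,shift=4)
def P(r,d): return A+r*np.array([np.cos(np.radians(d)),np.sin(np.radians(d))])
circ(P(.13,52),.009,.07,(0,255,0));circ(P(.13,50),.009,.07,(255,255,0))
circ(P(.185,52),.013,.117,(0,255,255))
cv2.imwrite('pics/w9p.png',big)
E
python3 ov.py
```

```text
[ 0.6092 -0.0713  0.2573] [0.8444 0.389  0.3552]
(np.float32(-11.699005), 551, -71, 61) [551.1059 -70.6308  61.1146] -11.86496353149414
231 38
```

View pics/w9p.png

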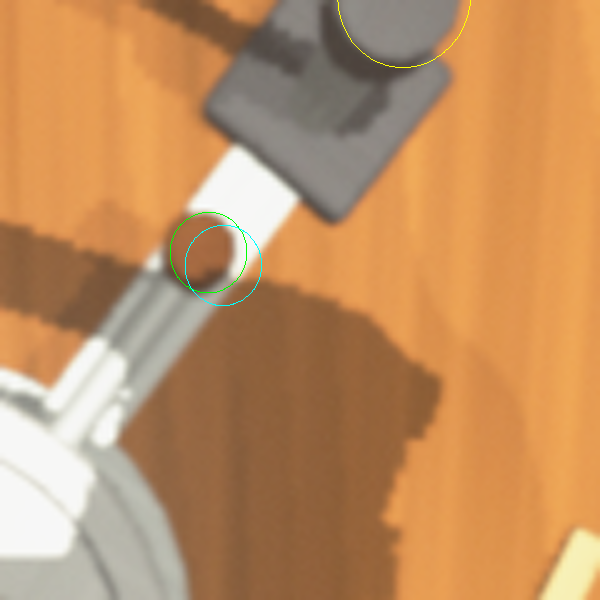

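View pics/w9.png

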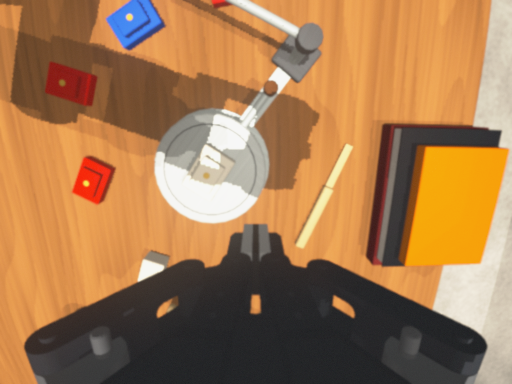

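```bash
cat > ov2.py <<'E'
from ring import *
import sys
print(observe()['position'])
W=get_image('wrist'); T=get_image('top'); A=np.array([.5512,-.0710])
A=ring(W)[:2]
def P(r,d): return A+r*np.array([np.cos(np.radians(d)),np.sin(np.radians(d))])
def draw(p,c,f,n,w,h):
    u0,v0=np.maximum(np.round(c).astype(int)-[w//2,h//2],0)
    big=cv2.resize(p['image'][v0:v0+h,u0:u0+w,::-1],None,fx=f,fy=f,interpolation=cv2.INTER_CUBIC)
    def circ(c,r,z,col):
        pts=np.array([proj(p,(c[0]+r*np.cos(t),c[1]+r*np.sin(t),z)) for t in np.linspace(0,6.29,80)])
        cv2.polylines(big,[np.round(((pts-[u0,v0]+.5)*f-.5)*16).astype(np.int32)],False,col,1,shift=4)
    def line(a,b,col):
        q=[np.round(((proj(p,x)-[u0,v0]+.5)*f-.5)).astype(int) for x in(a,b)]
        cv2.line(big,tuple(q[0]),tuple(q[1]),col,1,cv2.LINE_AA)
    circ(P(.13,52.3),.009,.07,(0,255,0));circ(P(.185,52.3),.013,.117,(0,255,255))
    e=P(1,52.3)-A;nn=np.array([-e[1],e[0]])
    for s in(-1,1): line((*(A+e*.075+nn*.005*s),.046),(*(A+e*.12+nn*.005*s),.046),(255,0,255))
    for s in(-1,1):
        for t in(-1,1):
            line((*(A+e*.19+nn*.025*s),.016),(*(A+e*.19+nn*.025*s+t*e*.025),.016),(255,255,0)); 
            line((*(A+e*(.19+.025*t)),.016),(*(A+e*(.19+.025*t)+nn*.025*s),.016),(255,255,0))
    cv2.imwrite('pics/'+n+'.png',big)
draw(W,proj(W,(*P(.14,52),.08)),6,'o2w',100,100)
draw(T,proj(T,(*P(.14,52),.08)),10,'o2t',60,60)
E
python3 ov2.py
```

```text
[ 0.6088 -0.0704  0.2536]
(np.float32(-11.940631), 551, -71, 61) [550.9801 -70.7249  61.1572] -12.022083282470703
```

View pics/o2w.png

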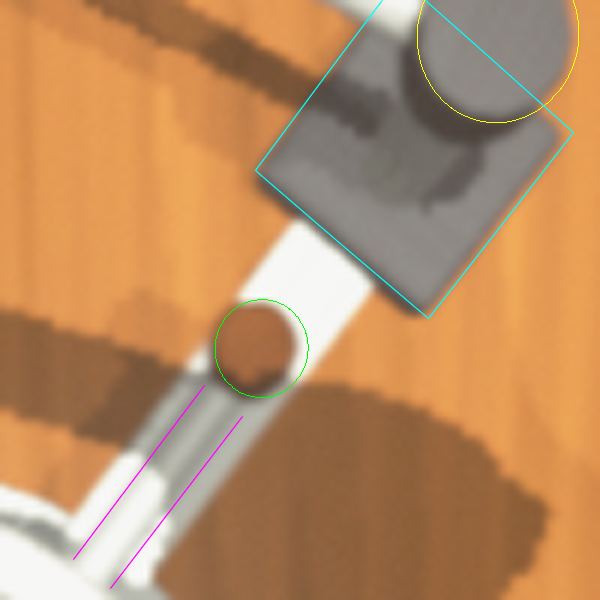

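View pics/o2t.png

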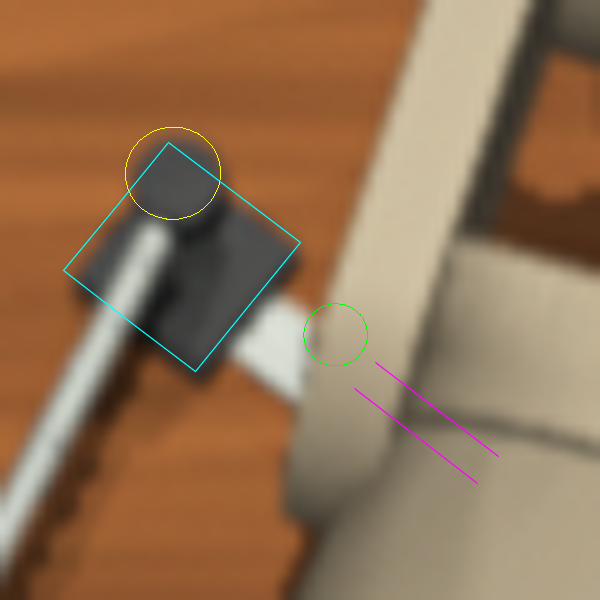

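```bash
cat > path2.py <<'E'
import numpy as np
np.set_printoptions(precision=4,suppress=True)
P=np.array([.6646,.0752])
def fing(psi,r=.11,g=0):
    t=np.radians(psi);e=np.array([np.cos(t),np.sin(t)]);c=np.array([np.sin(t),-np.cos(t)])
    d=.005+.0145*abs(c[0])+.011*abs(c[1])+g
    return P+r*e+d*c
E
python3 - <<'E'
from path2 import *
print(fing(154.65,g=.015)); prev=None
for s in list(range(154,230,8))+[228,230,232.2]:
    f=fing(s); print(s,f,'' if prev is None else (f-prev)/.05); prev=f
E
```

```text
[0.5807 0.155 ]
154 [0.575  0.1425] 
162 [0.5661 0.1282] [-0.178  -0.2871]
170 [0.5595 0.1124] [-0.1338 -0.3157]
178 [0.5552 0.0955] [-0.0843 -0.3369]
186 [0.5534 0.0811] [-0.0373 -0.2893]
194 [0.5532 0.0672] [-0.003  -0.2772]
202 [0.5549 0.0531] [ 0.0331 -0.2816]
210 [0.5584 0.0391] [ 0.0714 -0.2813]
218 [0.564  0.0253] [ 0.1112 -0.2755]
226 [0.5716 0.0121] [ 0.1517 -0.2637]
228 [0.5738 0.0089] [ 0.0442 -0.0633]
230 [0.5761 0.0058] [ 0.0467 -0.062 ]
232.2 [0.5788 0.0025] [ 0.0542 -0.0666]
```

Emit:
drive_tool([
  [[0,0.9,-0.1,0,0,0,-1],[0,0.9,-0.1,0,0,0,-1],[0,0.9,-0.1,0,0,0,-1],[0.3,0.9,-0.1,0,0,0,-1],[0.3,0.9,-0.1,0,0,0,-1]],
])

```text
time_s: 14.95
position: [0.5814, 0.1578, 0.2183]
tool_rot: [[-0.002, -0.005, 1.0], [-0.0, 1.0, 0.005], [-1.0, -0.0, -0.002]]
ft_force: [1.3, -0.6, 0.1]
grip_width: -0.0001
```

Emit:
drive_tool([
  [[0.2,0.1,-0.05,0,0,0,-1],[0,0,0,0,0,0,-1]],
])

```text
time_s: 15.15
position: [0.5783, 0.162, 0.2073]
tool_rot: [[-0.006, -0.008, 1.0], [-0.001, 1.0, 0.008], [-1.0, -0.0, -0.006]]
ft_force: [0.3, 0.4, 0.6]
grip_width: 0.0
```

Run:
```python
from m import *
print(observe()['position'])
W=get_image('wrist');save(W,'w10')
S=get_image('scene');cv2.imwrite('pics/s10.png',cv2.resize(S['image'][140:280,170:350,::-1],None,fx=4,fy=4,interpolation=cv2.INTER_CUBIC))
```

```text
[0.5783 0.162  0.2073]
```

View pics/w10.png

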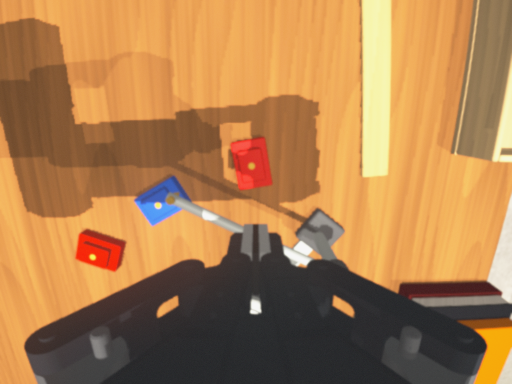

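View pics/s10.png

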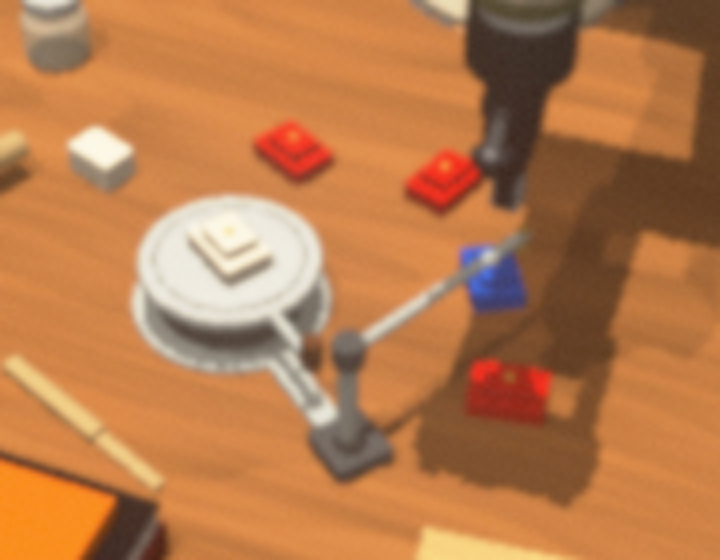

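Run:
```python
from m import *
W=get_image('wrist')
print(proj(W,(.5783,.162,.1)),proj(W,(.5783,.162,.207)))
for r in (.05,.08,.11,.14,.185):
    t=np.radians(154.65); print(r,proj(W,(.6646+r*np.cos(t),.0752+r*np.sin(t),.107)))
n=at_z(W,(171,199),.107); print(n, np.degrees(np.arctan2(n[1]-.0752,n[0]-.6646)),np.hypot(n[1]-.0752,n[0]-.6646))
```

```text
[253.6108 188.9597] [252.371  235.1096]
0.05 [293.3527 252.5552]
0.08 [267.1899 241.0657]
0.11 [240.2464 229.1703]
0.14 [212.6099 216.9028]
0.185 [170.092  197.8969]
[0.4982 0.1533 0.107 ] 154.85629069984427 0.18380079450466655
```

Emit:
drive_tool([
  [[0.7,0,0,0,0,0,-1],[0.8,0,0,0,0,0,-1],[0.6,0,0,0,0,0,-1],[0.18,0,0,0,0,0,-1],[0,0,0,0,0,0,-1]],
])

```text
time_s: 15.8
position: [0.5799, 0.1597, 0.0961]
tool_rot: [[-0.001, -0.004, 1.0], [-0.0, 1.0, 0.004], [-1.0, -0.0, -0.001]]
ft_force: [0.6, 0.6, 0.7]
grip_width: 0.0
```

Emit:
drive_tool([
  [[0,-0.16,-0.03,0,0,0,-1],[0,-0.15,-0.04,0,0,0,-1],[0,-0.15,-0.06,0,0,0,-1],[0,-0.15,-0.08,0,0,0,-1],[0,-0.15,-0.07,0,0,0,-1]],
])

```text
time_s: 16.3
position: [0.5657, 0.1218, 0.0968]
tool_rot: [[0.001, -0.005, 1.0], [0.0, 1.0, 0.005], [-1.0, 0.0, 0.001]]
ft_force: [0.9, 0.8, 0.3]
grip_width: 0.0001
```

Run:
```python
from m import *
print(observe()['position'],observe()['ft_force'])
W=get_image('wrist');save(W,'w11')
```

```text
[0.5657 0.1218 0.0968] [0.8984 0.752  0.267 ]
```

View pics/w11.png

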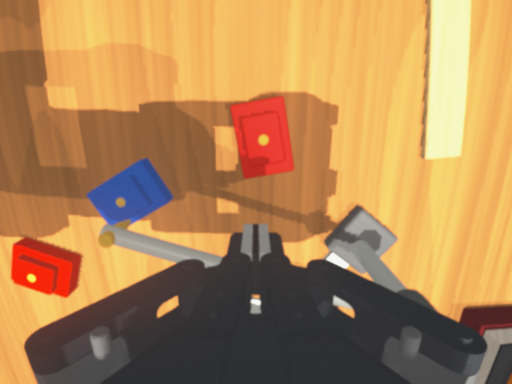

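Emit:
drive_tool([
  [[0.03,-0.16,-0.09,0,0,0,-1],[0,-0.16,-0.05,0,0,0,-1],[0,-0.17,-0.04,0,0,0,-1],[0,-0.15,-0.02,0,0,0,-1],[0,-0.15,-0.02,0,0,0,-1]],
])

```text
time_s: 16.85
position: [0.5549, 0.0823, 0.0948]
tool_rot: [[0.0, -0.005, 1.0], [0.0, 1.0, 0.005], [-1.0, 0.0, 0.0]]
ft_force: [0.8, 0.8, -0.2]
grip_width: 0.0001
```

Emit:
drive_tool([
  [[0,-0.14,0,0,0,0,-1],[0,-0.14,0,0,0,0,-1],[0,-0.14,0.02,0,0,0,-1],[0,-0.14,0.02,0,0,0,-1],[0,-0.14,0.03,0,0,0,-1]],
])

```text
time_s: 17.35
position: [0.5587, 0.0474, 0.0948]
tool_rot: [[-0.0, -0.005, 1.0], [0.0, 1.0, 0.005], [-1.0, 0.0, -0.0]]
ft_force: [1.1, 0.8, -0.3]
grip_width: 0.0002
```

Run:
```python
from m import *
print(observe()['position'],observe()['ft_force'])
W=get_image('wrist');save(W,'w12')
S=get_image('scene');cv2.imwrite('pics/s12.png',cv2.resize(S['image'][140:280,170:350,::-1],None,fx=4,fy=4,interpolation=cv2.INTER_CUBIC))
```

```text
[0.5587 0.0474 0.0948] [ 1.0695  0.7881 -0.2935]
```

View pics/w12.png

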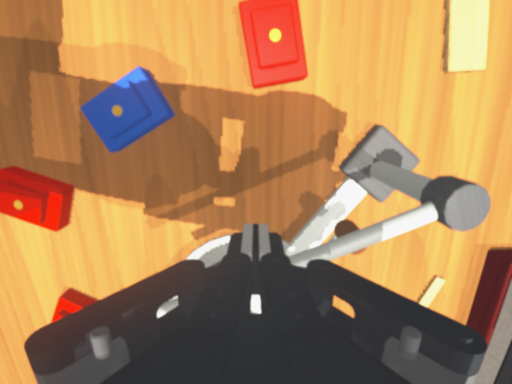

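View pics/s12.png

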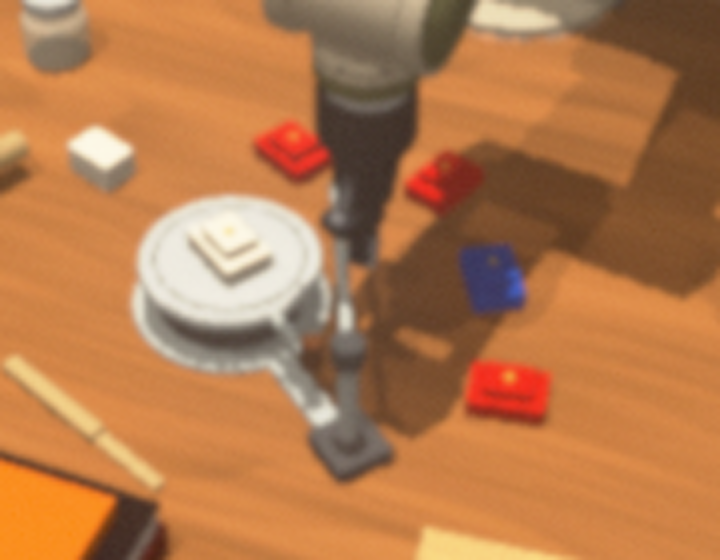

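Emit:
drive_tool([
  [[0,-0.14,0.04,0,0,0,-1],[0,-0.14,0.05,0,0,0,-1],[0,-0.14,0.05,0,0,0,-1],[0,-0.12,0.05,0,0,0,-1],[0,-0.08,0.03,0,0,0,-1]],
])

```text
time_s: 17.95
position: [0.5701, 0.0164, 0.0948]
tool_rot: [[-0.0, -0.005, 1.0], [-0.0, 1.0, 0.005], [-1.0, -0.0, -0.0]]
ft_force: [-0.5, 2.0, -0.0]
grip_width: -0.0002
```

Emit:
drive_tool([
  [[0,0,0,0,0,0,-1]],
])

```text
time_s: 18.05
position: [0.57, 0.0163, 0.0947]
tool_rot: [[-0.0, -0.004, 1.0], [-0.0, 1.0, 0.004], [-1.0, -0.0, -0.0]]
ft_force: [0.0, -1.0, 0.3]
grip_width: -0.0002
```

Run:
```python
from m import *
print(observe()['position'],observe()['ft_force'])
W=get_image('wrist');save(W,'w13')
S=get_image('scene');cv2.imwrite('pics/s13.png',cv2.resize(S['image'][170:260,190:310,::-1],None,fx=6,fy=6,interpolation=cv2.INTER_CUBIC))
T=get_image('top');cv2.imwrite('pics/t13.png',cv2.resize(T['image'][110:220,200:330,::-1],None,fx=5,fy=5,interpolation=cv2.INTER_CUBIC))
```

```text
[0.57   0.0163 0.0947] [ 0.0493 -1.0492  0.2915]
```

View pics/w13.png

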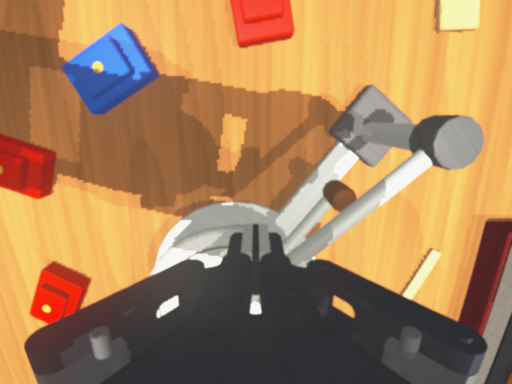

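View pics/s13.png

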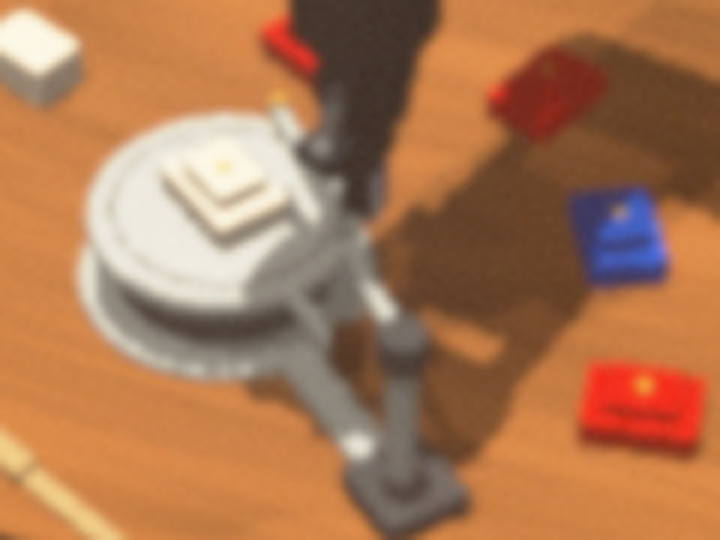

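View pics/t13.png

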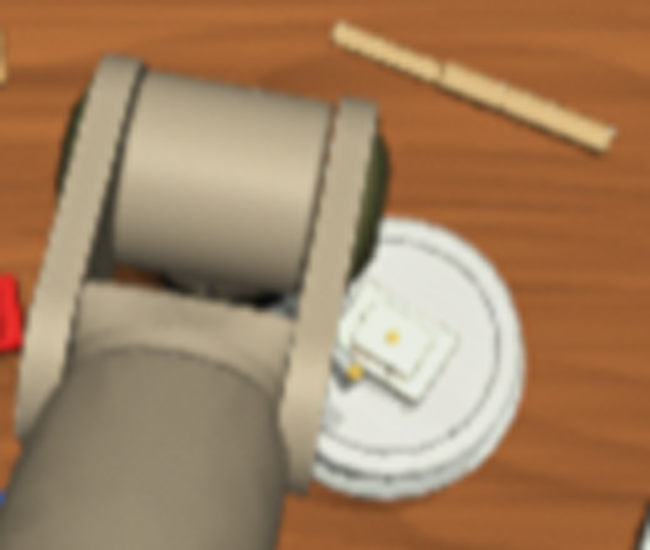

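Run:
```python
from path2 import *
from m import *
T=get_image('top');S=get_image('scene')
n=at_z(T,(271.2,184.4),.11);s=at_z(T,(278.6,177.4),.08);o=at_z(T,(225.8,133.9),.117)
print(n,s,o)
a=lambda v:(np.degrees(np.arctan2(v[1],v[0]))%360,np.hypot(v[0],v[1]))
print(a(n-o),a(s-o)); n2=at_z(S,(236.2,186.7),.11);o2=at_z(S,(256.8,225.4),.117);s2=at_z(S,(227.1,197.6),.08);print(a(n2-o2),a(s2-o2))
for q in (222,223,224): print(fing(q))
```

```text
[ 0.5233 -0.0513  0.11  ] [ 0.5478 -0.0732  0.08  ] [0.6611 0.0729 0.117 ]
(np.float64(222.0352126599156), np.float64(0.18550760330009175)) (np.float64(232.20771575365484), np.float64(0.1848355695798308))
(np.float64(221.58295935160567), np.float64(0.18964831476517283)) (np.float64(232.1684248125481), np.float64(0.18490459836840345))
[0.5675 0.0186]
[0.5685 0.017 ]
[0.5695 0.0153]
```

Emit:
drive_tool([
  [[0,-0.09,0.06,0,0,0,-1],[0,-0.09,0.06,0,0,0,-1],[0,-0.06,0.05,0,0,0,-1],[0,0,0,0,0,0,-1],[0,0,0,0,0,0,-1]],
])

```text
time_s: 18.8
position: [0.5784, 0.0049, 0.0947]
tool_rot: [[-0.0, -0.005, 1.0], [-0.0, 1.0, 0.005], [-1.0, -0.0, -0.0]]
ft_force: [-0.1, 0.4, -0.6]
grip_width: -0.0003
```

Run:
```python
from m import *
print(observe()['position'],observe()['ft_force'])
S=get_image('scene');cv2.imwrite('pics/s14.png',cv2.resize(S['image'][170:260,190:310,::-1],None,fx=6,fy=6,interpolation=cv2.INTER_CUBIC))
T=get_image('top');cv2.imwrite('pics/t14.png',cv2.resize(T['image'][150:210,250:310,::-1],None,fx=10,fy=10,interpolation=cv2.INTER_CUBIC))
```

```text
[0.5784 0.0049 0.0947] [-0.0663  0.3849 -0.5504]
```

View pics/s14.png

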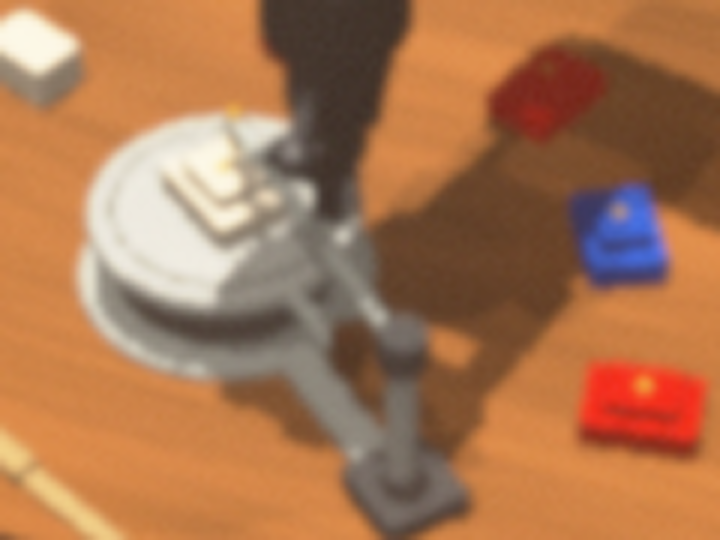

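View pics/t14.png

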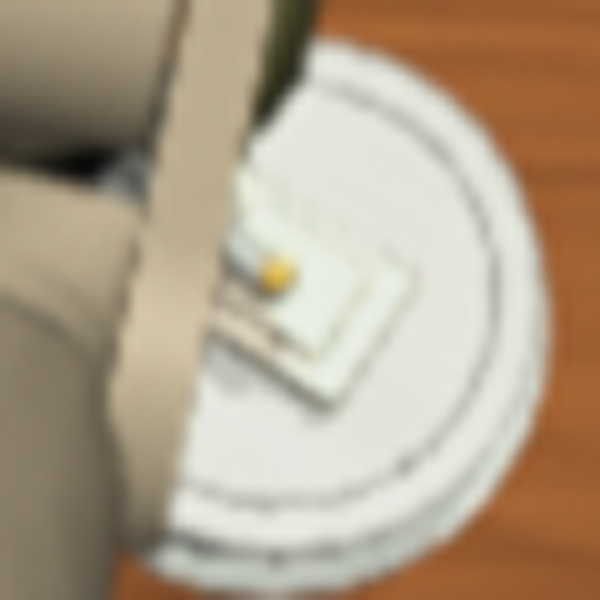

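Run:
```python
from path2 import *
from m import *
T=get_image('top');S=get_image('scene')
a=lambda v:(np.degrees(np.arctan2(v[1],v[0]))%360,np.hypot(v[0],v[1]))
o=at_z(T,(225.8,133.9),.117)
n=at_z(T,(277.5,176.9),.11);print(n,a(n-o)); 
o2=at_z(S,(256.8,225.4),.117);n2=at_z(S,(190+234/6,170+111/6),.11);print(n2,a(n2-o2))
s=at_z(T,(278.3,177.4),.08); print('expected capped pixel over stud',proj(T,(s[0],s[1],.11)),proj(S,(*at_z(S,(227.1,197.6),.08)[:2],.11)))
```

```text
[ 0.5439 -0.0684  0.11  ] (np.float64(230.33663991429034), np.float64(0.18352405502144808))
[ 0.5369 -0.0691  0.11  ] (np.float64(228.91502652132738), np.float64(0.1906087427443907))
expected capped pixel over stud [278.9549 175.5019] [226.7967 190.607 ]
```

Emit:
drive_tool([
  [[0,-0.03,0.02,0,0,0,-1],[0,-0.028,0.024,0,0,0,-1],[0,0,0,0,0,0,-1],[0,0,0,0,0,0,-1]],
])

```text
time_s: 19.4
position: [0.5806, 0.0021, 0.0948]
tool_rot: [[0.0, -0.005, 1.0], [-0.0, 1.0, 0.005], [-1.0, -0.0, 0.0]]
ft_force: [-0.1, 0.1, -0.3]
grip_width: 0.0001
```

Run:
```python
from m import *
print(observe()['position'],observe()['ft_force'])
S=get_image('scene');cv2.imwrite('pics/s15.png',cv2.resize(S['image'][170:220,200:260,::-1],None,fx=10,fy=10,interpolation=cv2.INTER_CUBIC))
T=get_image('top');cv2.imwrite('pics/t15.png',cv2.resize(T['image'][150:210,250:310,::-1],None,fx=10,fy=10,interpolation=cv2.INTER_CUBIC))
```

```text
[0.5806 0.0021 0.0948] [-0.0937  0.1113 -0.2947]
```

View pics/s15.png

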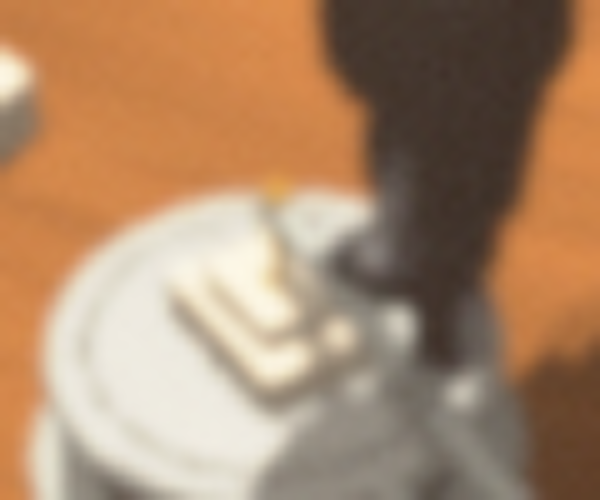

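View pics/t15.png

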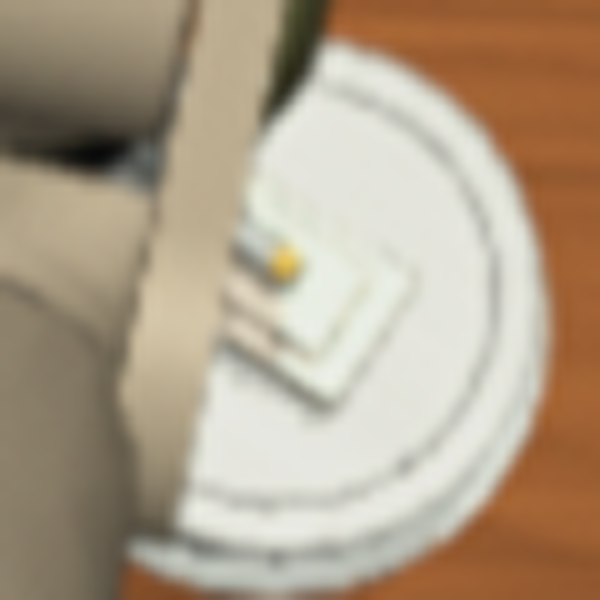

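Emit:
drive_tool([
  [[0,0.15,-0.2,0,0,0,-1],[0,0.15,-0.2,0,0,0,-1],[-0.8,0,-0.2,0,0,0,-1],[-0.9,-0.3,-0.3,0,0,0,-1],[-0.9,-0.5,-0.3,0,0,0,-1]],
])

```text
time_s: 20.0
position: [0.5201, -0.0201, 0.2234]
tool_rot: [[-0.0, -0.007, 1.0], [0.0, 1.0, 0.007], [-1.0, 0.0, -0.0]]
ft_force: [1.0, -1.6, 1.3]
grip_width: 0.0
```

Emit:
drive_tool([
  [[-0.5,-0.7,0,0,0,0,-1],[0,-0.5,0,0,0,0,-1],[0,0,0,0,0,0,-1],[0,0,0,0,0,0,-1]],
])

```text
time_s: 20.4
position: [0.5213, -0.0807, 0.2464]
tool_rot: [[-0.001, -0.004, 1.0], [0.001, 1.0, 0.004], [-1.0, 0.001, -0.001]]
ft_force: [0.0, 1.2, -0.6]
grip_width: -0.0
```

Run:
```python
from ring import *
print(observe()['position'],observe()['ft_force'])
S=get_image('scene');cv2.imwrite('pics/s16.png',cv2.resize(S['image'][170:240,205:275,::-1],None,fx=8,fy=8,interpolation=cv2.INTER_CUBIC))
T=get_image('top');cv2.imwrite('pics/t16.png',cv2.resize(T['image'][120:210,220:310,::-1],None,fx=6.6667,fy=6.6667,interpolation=cv2.INTER_CUBIC))
W=get_image('wrist');save(W,'w16')
```

```text
[ 0.5213 -0.0807  0.2464] [ 0.0099  1.1936 -0.6297]
```

View pics/s16.png

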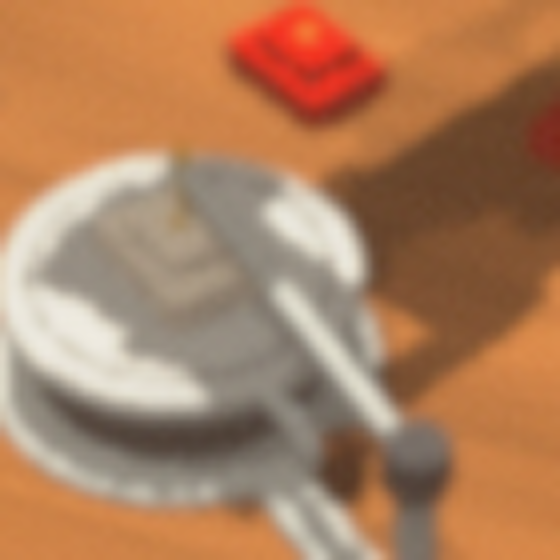

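View pics/t16.png

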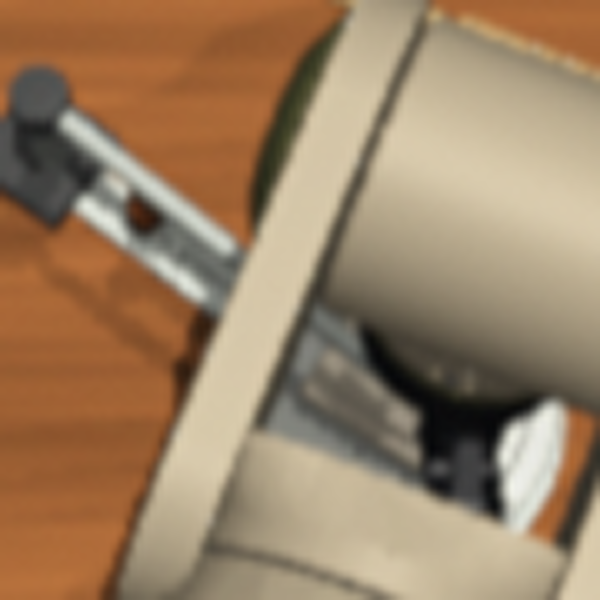

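View pics/w16.png

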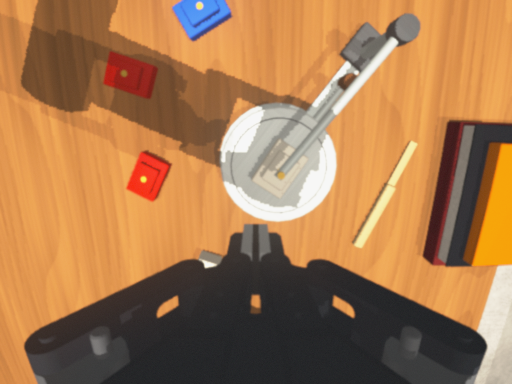

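```bash
cat > ov3.py <<'E'
from ring import *
import sys
tag=sys.argv[1]; ang=float(sys.argv[2])
print(observe()['position'])
W=get_image('wrist'); save(W,tag+'raw')
o=ring(W) if len(sys.argv)<4 else np.array([.5512,-.071,.052]); A=o[:2]
f=7
def view(x,n,w=86,h=86):
    u0,v0=np.maximum(np.round(proj(W,x)).astype(int)-[w//2,h//2],0)
    big=cv2.resize(W['image'][v0:v0+h,u0:u0+w,::-1],None,fx=f,fy=f,interpolation=cv2.INTER_CUBIC)
    px=lambda X:(proj(W,X)-[u0,v0]+.5)*f-.5
    def circ(c,r,z,col):
        pts=np.array([px((c[0]+r*np.cos(t),c[1]+r*np.sin(t),z)) for t in np.linspace(0,6.29,80)])
        cv2.polylines(big,[np.round(pts*16).astype(np.int32)],False,col,1,shift=4)
    def line(a,b,col): cv2.line(big,tuple(np.round(px(a)).astype(int)),tuple(np.round(px(b)).astype(int)),col,1,cv2.LINE_AA)
    e=np.array([np.cos(np.radians(ang)),np.sin(np.radians(ang))]);nn=np.array([-e[1],e[0]])
    circ(A+e*.13,.009,.07,(0,255,0));circ(A+e*.185,.013,.117,(0,255,255)); circ(A,.004,.08,(0,0,255)); circ(A,.0015,.086,(255,0,0))
    for s in(-1,1): line((*(A+nn*.005*s),.107),(*(A+e*.17+nn*.005*s),.107),(255,0,255))
    cv2.imwrite(f'pics/{tag}{n}.png',big); print(n,u0,v0,'stud',px((*A,.08)),'needle tip',px((*A,.086)),'arm end',px((*A,.107)))
d=np.array([np.cos(np.radians(ang)),np.sin(np.radians(ang))])
view((*(A+d*.02),.08),'a'); view((*(A+d*.15),.09),'b')
E
python3 ov3.py v1 52.3
```

```text
[ 0.5217 -0.0801  0.2464]
(np.float32(-9.522235), 551, -71, 61) [551.1542 -70.8409  61.1497] -9.623947143554688
a 248 115 stud [227.7379 395.0662] needle tip [230.9896 401.9588] arm end [243.3973 428.2694]
b 328 20 stud [-332.2621 1060.0662] needle tip [-329.0104 1066.9588] arm end [-316.6027 1093.2694]
```

View pics/v1a.png

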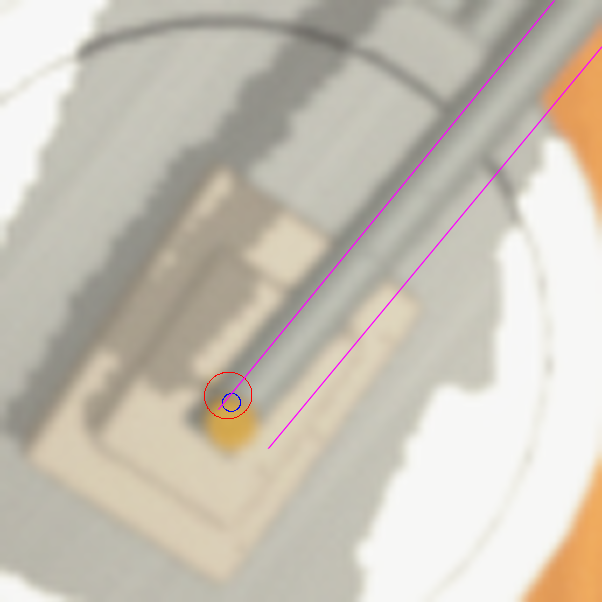

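View pics/v1b.png

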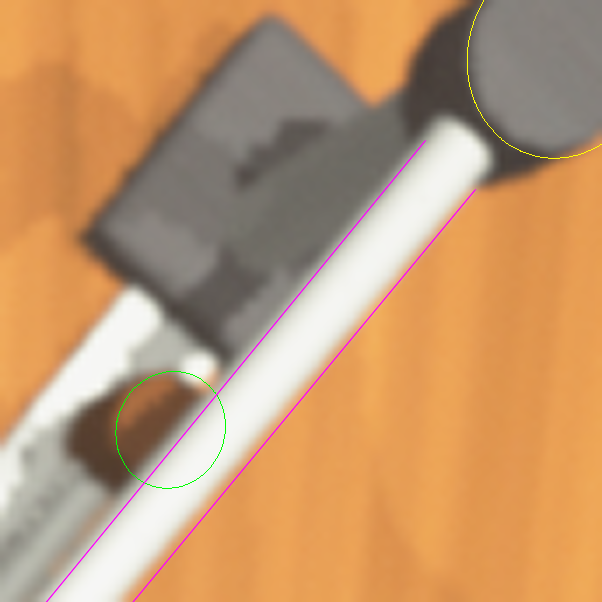

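```bash
cat > stud.py <<'E'
from ring import *
import sys
W=get_image('wrist')
hsv=cv2.cvtColor(W['image'],cv2.COLOR_RGB2HSV)
E
python3 - <<'E'
from ring import *
W=get_image('wrist')
R=cv2.imread('pics/w8b.png'); print(R is not None)
# arm end by colour in the current view
c=cv2.cvtColor(W['image'],cv2.COLOR_RGB2HSV)
u0,v0=248,115
sub=c[v0+45:v0+75,u0+20:u0+50]
m=(sub[...,1]>100)&(sub[...,0]>12)&(sub[...,0]<32)
ys,xs=np.nonzero(m);print(len(xs),xs.mean()+u0+20,ys.mean()+v0+45, xs.min()+u0+20,xs.max()+u0+20,ys.min()+v0+45,ys.max()+v0+45)
for z in(.09,.1,.107,.11): print(z,at_z(W,(xs.mean()+u0+20,ys.mean()+v0+45),z)-[.5512,-.0709,0])
E
```

```text
True
41 280.2682926829268 174.90243902439025 277 283 172 178
0.09 [-0.0005 -0.0027  0.09  ]
0.1 [-0.0015 -0.0006  0.1   ]
0.107 [-0.0022  0.0008  0.107 ]
0.11 [-0.0025  0.0015  0.11  ]
```

Emit:
drive_tool([
  [[0,0.7,0.25,0,0,0,-1],[0.5,0.7,0.25,0,0,0,-1],[0.8,0.54,0.26,0,0,0,-1],[0.8,0,0,0,0,0,-1],[0.8,0,0,0,0,0,-1]],
])

```text
time_s: 21.15
position: [0.5594, 0.0174, 0.1002]
tool_rot: [[0.0, -0.008, 1.0], [0.0, 1.0, 0.008], [-1.0, 0.0, 0.0]]
ft_force: [1.1, -0.1, 0.4]
grip_width: -0.0002
```

Emit:
drive_tool([
  [[0.1,0,0,0,0,0,-1],[0,0,0,0,0,0,-1]],
])

```text
time_s: 21.35
position: [0.5595, 0.0161, 0.0968]
tool_rot: [[-0.001, -0.005, 1.0], [0.0, 1.0, 0.005], [-1.0, 0.0, -0.001]]
ft_force: [0.0, 0.3, 0.3]
grip_width: -0.0001
```

Emit:
drive_tool([
  [[0.03,-0.12,0.18,0,0,0,-1],[0,-0.1,0.14,0,0,0,-1],[0,-0.05,0.07,0,0,0,-1],[0,-0.034,0.05,0,0,0,-1],[0,0,0,0,0,0,-1]],
])

```text
time_s: 21.85
position: [0.582, 0.0003, 0.0956]
tool_rot: [[0.001, -0.005, 1.0], [-0.0, 1.0, 0.005], [-1.0, -0.0, 0.001]]
ft_force: [0.3, -0.5, -0.0]
grip_width: 0.0001
```

Emit:
drive_tool([
  [[0,0,0,0,0,0,-1]],
])

```text
time_s: 21.95
position: [0.5816, 0.0007, 0.0954]
tool_rot: [[0.0, -0.005, 1.0], [-0.0, 1.0, 0.005], [-1.0, -0.0, 0.0]]
ft_force: [0.5, 0.2, -0.1]
grip_width: -0.0001
```

Retreat the same way and look again.

Emit:
drive_tool([
  [[0,0.15,-0.2,0,0,0,-1],[0,0.15,-0.2,0,0,0,-1],[-0.8,0,-0.2,0,0,0,-1],[-0.9,-0.3,-0.3,0,0,0,-1],[-0.9,-0.5,-0.3,0,0,0,-1]],
])

```text
time_s: 22.45
position: [0.521, -0.0215, 0.2238]
tool_rot: [[-0.001, -0.008, 1.0], [0.0, 1.0, 0.008], [-1.0, 0.0, -0.001]]
ft_force: [0.5, -0.3, 0.4]
grip_width: -0.0003
```

Emit:
drive_tool([
  [[-0.5,-0.7,0,0,0,0,-1],[0,-0.5,0,0,0,0,-1],[0,0,0,0,0,0,-1],[0,0,0,0,0,0,-1]],
])

```text
time_s: 22.85
position: [0.5222, -0.0821, 0.2468]
tool_rot: [[-0.001, -0.005, 1.0], [0.001, 1.0, 0.005], [-1.0, 0.001, -0.001]]
ft_force: [-0.1, -0.1, -0.8]
grip_width: -0.0001
```

```bash
python3 ov3.py v2 52.3
python3 - <<'E'
from ring import *
W=get_image('wrist')
c=cv2.cvtColor(W['image'],cv2.COLOR_RGB2HSV)
q=proj(W,(.5512,-.0709,.107)); u0,v0=np.round(q).astype(int)-12
sub=c[v0:v0+25,u0:u0+25]
m=(sub[...,1]>100)&(sub[...,0]>12)&(sub[...,0]<32)
ys,xs=np.nonzero(m);print(len(xs))
for z in(.086,.107,.11): print(z,at_z(W,(xs.mean()+u0,ys.mean()+v0),z)-[.5512,-.0709,0])
E
```

```text
[ 0.5222 -0.0821  0.2468]
(np.float32(-9.556223), 551, -71, 61) [551.0488 -70.7725  61.0505] -9.619110107421875
a 247 113 stud [230.9307 396.3454] needle tip [234.1104 402.9934] arm end [246.2442 428.3716]
b 327 18 stud [-329.0693 1061.3454] needle tip [-325.8896 1067.9934] arm end [-313.7558 1093.3716]
59
0.086 [ 0.0018 -0.0034  0.086 ]
0.107 [-0.0003  0.0008  0.107 ]
0.11 [-0.0006  0.0014  0.11  ]
```

View pics/v2a.png

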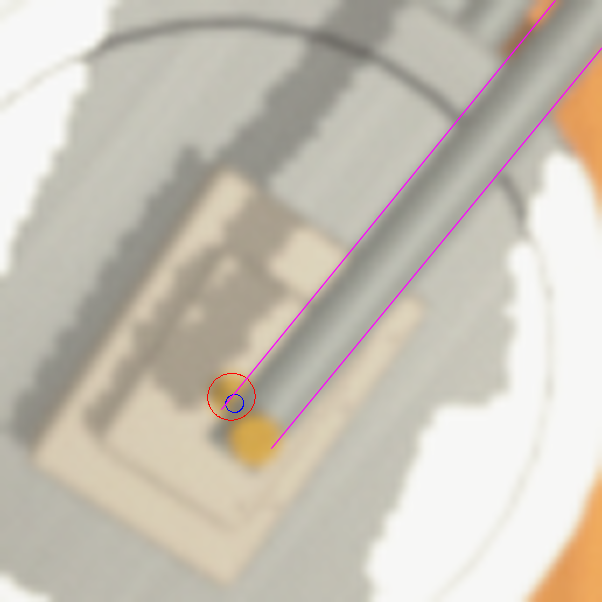

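View pics/v2b.png

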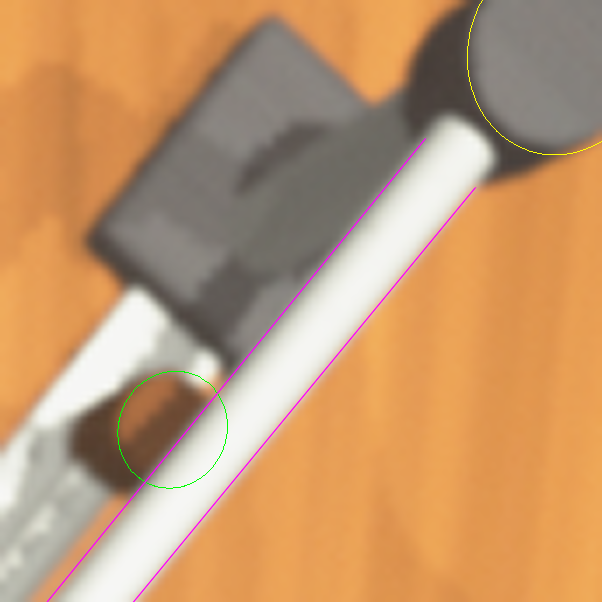

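Emit:
drive_tool([
  [[-0.5,0,-0.6,0,0,0,-1],[-0.3,0.5,-0.7,0,0,0,-1],[0,0.8,-0.5,0,0,0,-1],[0,0.9,-0.4,0,0,0,-1],[0,0.9,-0.4,0,0,0,-1]],
])

```text
time_s: 23.45
position: [0.3905, 0.0735, 0.2871]
tool_rot: [[-0.0, -0.005, 1.0], [0.0, 1.0, 0.005], [-1.0, 0.0, -0.0]]
ft_force: [1.1, 1.0, -0.4]
grip_width: 0.0003
```

Emit:
drive_tool([
  [[0,0.9,-0.3,0,0,0,-1],[0,0.9,-0.3,0,0,0,-1],[0,0.9,-0.3,0,0,0,-1],[0,0.9,-0.2,0,0,0,-1],[0,0,0,0,0,0,-1]],
])

```text
time_s: 23.95
position: [0.3335, 0.2557, 0.2869]
tool_rot: [[-0.001, -0.014, 1.0], [0.001, 1.0, 0.014], [-1.0, 0.001, -0.001]]
ft_force: [-0.3, -0.1, 0.6]
grip_width: -0.0
```

Run:
```python
from m import *
print(observe()['time_s'],observe()['position'])
S=get_image('scene');save(S,'s20');T=get_image('top');save(T,'t20')
A=np.array([.5485,-.0725])
f=8;u0,v0=220,120
big=cv2.resize(T['image'][v0:v0+75,u0:u0+80,::-1],None,fx=f,fy=f,interpolation=cv2.INTER_CUBIC)
cv2.imwrite('pics/t20c.png',big)
cv2.imwrite('pics/s20c.png',cv2.resize(S['image'][170:260,190:310,::-1],None,fx=6,fy=6,interpolation=cv2.INTER_CUBIC))
px=lambda X:(proj(T,X)-[u0,v0]+.5)*f-.5
o=at_z(T,(225.8,133.9),.117)
for d in (51,52,53): 
    t=np.radians(d);print(d,px((A[0]+.13*np.cos(t),A[1]+.13*np.sin(t),.07)))
```

```text
23.95 [0.3335 0.2557 0.2869]
51 [182.1968 235.8788]
52 [178.1508 240.7509]
53 [174.1906 245.6931]
```

View pics/t20.png

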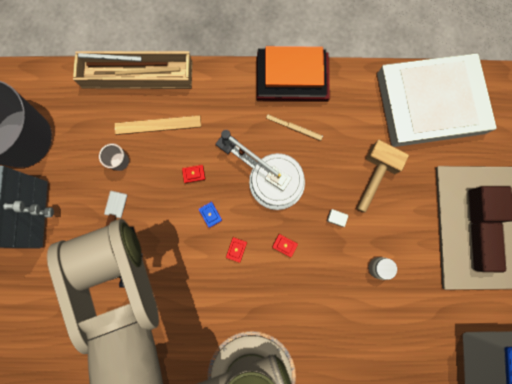

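View pics/t20c.png

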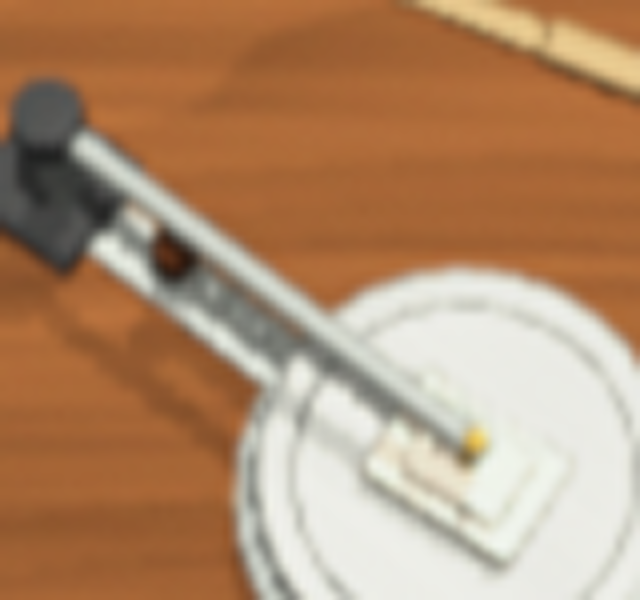

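View pics/s20c.png

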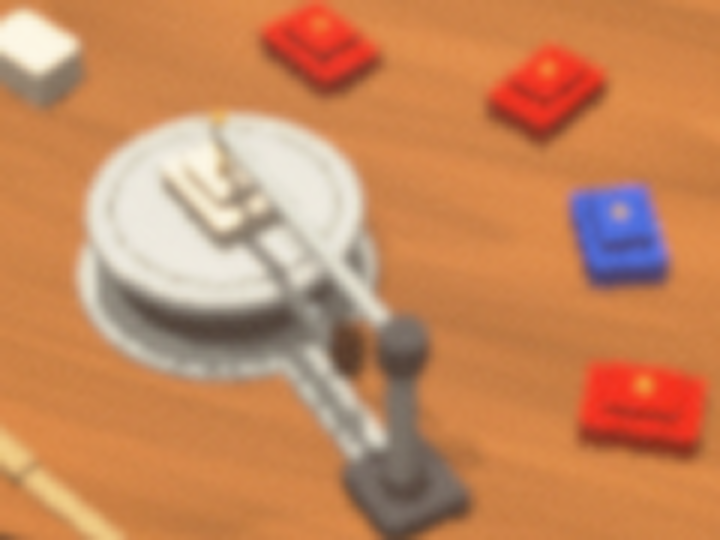

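Emit:
drive_tool([
  [[0,-0.9,0.48,0,0,0,-1],[0,-0.9,0.48,0,0,0,-1],[0,-0.9,0.48,0,0,0,-1],[0,-0.9,0.48,0,0,0,-1],[0,-0.9,0.48,0,0,0,-1]],
])

```text
time_s: 24.55
position: [0.4553, 0.028, 0.2872]
tool_rot: [[-0.0, -0.003, 1.0], [-0.0, 1.0, 0.003], [-1.0, -0.0, -0.0]]
ft_force: [1.4, 0.4, 0.6]
grip_width: 0.0001
```

Emit:
drive_tool([
  [[0,-0.9,0.48,0,0,0,-1],[0,-0.9,0.48,0,0,0,-1],[0,-0.9,0.48,0,0,0,-1],[0,-0.8,0.5,0,0,0,-1],[0,0,0,0,0,0,-1]],
])

```text
time_s: 25.05
position: [0.5524, -0.1466, 0.2853]
tool_rot: [[-0.002, 0.001, 1.0], [0.0, 1.0, -0.001], [-1.0, 0.0, -0.002]]
ft_force: [-0.7, 0.9, -0.7]
grip_width: -0.0
```

Emit:
drive_tool([
  [[0,0,0,0,0,0,-1],[0,0,0,0,0,0,-1]],
])

```text
time_s: 25.25
position: [0.5508, -0.1405, 0.2874]
tool_rot: [[-0.0, -0.005, 1.0], [0.0, 1.0, 0.005], [-1.0, 0.0, -0.0]]
ft_force: [0.1, 0.6, 0.7]
grip_width: -0.0
```

```bash
python3 ov3.py v3 52.3
```

```text
[ 0.5508 -0.1405  0.2874]
(np.float32(-12.70983), 551, -71, 61) [551.2341 -71.1289  61.3801] -12.830242156982422
a 222 62 stud [238.6838 397.1986] needle tip [238.7405 397.1461] arm end [238.9559 396.9471]
b 293 0 stud [-258.3162  831.1986] needle tip [-258.2595  831.1461] arm end [-258.0441  830.9471]
```

View pics/v3a.png

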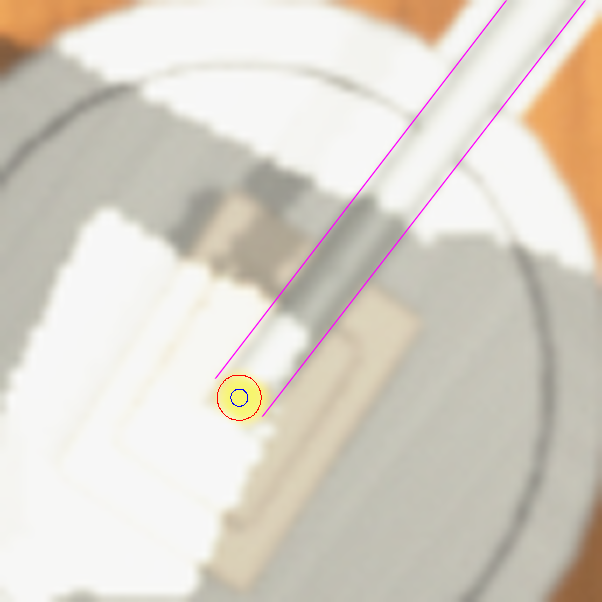

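View pics/v3raw.png

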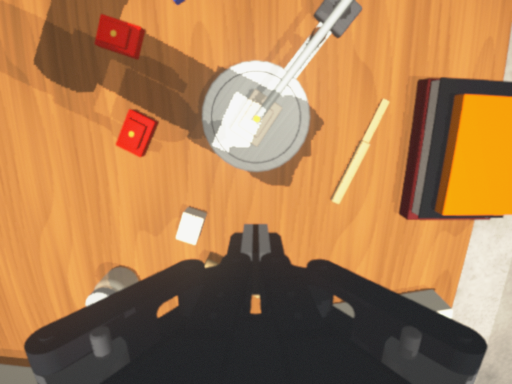

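```bash
python3 -c "
from rig import *
print(observe()['time_s']);print(close_job())"
```

```text
25.3
the job is handed in; nothing more can be done
None
```

I pushed the turntable's long arm round about 130° with closed fingertips until it points at the gauge post. Then I pushed the swing arm in about 77° until its needle stands over the brass stud. Each needed one small corrective nudge. I handed the job in at 25.3 s with the hand about 0.29 m up and clear.

**Last checks:**
- **Needle:** Seen from nearly straight above with the wrist camera, the brass needle end coincides with the stud and the turning axis to well under 1 mm. The distant fixed cameras disagreed slightly, reading about 1–2 mm too far. That is within their pixel error and inside the 4 mm stud radius, so I trusted the close view.
- **Disc arm:** It points at the post to within about 0.5°; at the last close reading it was at about 52.8°, with the post at about 52.3°.
- **Model:** It stands within about 1 mm of the disc's centre.
- **Other things:** By eye, the last clear top view shows the other things where they started. The hand hid the scraper's handle end in that view. Wrist forces stayed around 2 N at every reading.

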